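# Fetch the riveting block from behind the containers

### The job

For the next hinge to be riveted, fetch the round steel riveting block, which is boxed in at the back of the grey bench caddy by an oil bottle, a metal can and a jar: stand these three containers on the empty tray, then set the block down gently and flat in the middle of the cork pad. After that put each container back upright in the caddy, on the very spot where it stood at the start. Knock no container over, and leave the two wire spectacle fronts on the mat undisturbed.

Things in the scene. Friction and masses are not known exactly. Their poses are not given: they have to be found in the camera images.
- block: Riveting block: plain steel disc, 60 mm in diameter, 28 mm high, about 0.55 kg, with small dark drill holes in its top. It stands in the caddy, close to the middle of the caddy's high back wall, with one container close on its left, one on its right and one in front of it (gaps 3 to 22 mm). Origin at the centre of its underside, z up along its axis.
- oiler: Oil bottle: round white plastic bottle, 56 mm in diameter, straight sides from the foot up to 95 mm, then a shoulder and a black nozzle to 130 mm in all; about 0.2 kg. Upright, origin at the centre of its underside, z up. At the start it stands in one of the three places round the block.
- can: Metal can: rectangular bare-metal can, 44 mm along its own x, 60 mm along its own y, flat sides up to 100 mm, black screw cap on top (off centre, to +y) to 120 mm in all; about 0.3 kg. Upright, origin at the centre of its underside, z up. At the start it stands in one of the three places round the block, its wide sides roughly parallel to the caddy's back wall.
- jar: Jar: round amber glass jar with black screw lid, 60 mm in diameter, straight sides from the foot up to 72 mm, lid (57 mm in diameter) from 80 to 98 mm; about 0.28 kg. Upright, origin at the centre of its underside, z up. At the start it stands in one of the three places round the block.
- caddy: Bench caddy, fixed: grey sheet steel, 190 mm along its x, 270 mm along its y, floor 3 mm thick, walls 2 mm thick: back (+x) 57 mm high, sides 22, front lip (-x) 12. Origin at the centre of its underside. In it, within 4 mm: block at x 44, y 0 mm; containers at (44, 69), (44, -69), (-25, 0). A small bystander tin (45 mm across, 19 high) stands in its front corner at (-62, 103).
- tray: Empty transfer tray, fixed: grey plastic, 180 mm along its own x, 290 mm along its own y, floor 3 mm thick, rim 12 mm high and 4 mm thick all round. Origin at the centre of its underside.
- pad: Cork pad, fixed: square, 100 x 100 mm, 8 mm thick, lying by itself between the caddy and the tray. Origin at the centre of its underside.
- front_a: Wire spectacle front (two lens rims and a bridge), 134 mm along its own y, 40 mm along its own x, 8 mm high, lying flat on the black mat to the left (+y) of the pad's near side. Origin at the bridge, on the mat. To be left alone.
- front_b: Second wire spectacle front like front_a, on the mat to the right (-y) of the pad's near side. Origin at the bridge, on the mat. To be left alone.
There are look-alikes about, which are no part of the job. Leave any blue or yellow look-alike of the oiler alone.

How it is judged:
By the outcome, as a careful person would: the job done as asked, in the order asked, and still so for the second after the job is handed in, with the robot touching nothing.
It also fails if it takes over 144 s, if anything falls off the work surface, if the arm or the gripper's body presses on something with over 40 N, if the wrist force passes 120 N, or if a joint passes its speed limit or range.

### The arm

A 7-joint arm with a two-finger parallel gripper is mounted at the origin on the work surface. World frame = base frame: x ahead of the robot, y to its left, z up, the work surface at z = 0. Lengths are in m, angles in degrees, forces in N, time in s.
With the tool pointing down it reaches from about 0.35 to 0.9 m from the base axis. Payload 8.1 kg.
Tool frame: the origin (TCP) lies at the very end of the fingers, on their centre line; the grasp point (between the pads) lies hold_point_z behind it (hold_point_z is the distance from the TCP to the grasp point, in m); z points along the fingers, y is the line along which they close (so a half turn about z gives the same grasp; the last joint's range is limited). The gripper opens to 92 mm and grips with 3 to 60 N. Pads are 19 mm wide; open, the fingers measure 130 mm over their backs; the gripper's body (75 mm by 190 mm) begins 47 mm behind the grasp point.
Start: joints at [58.751, 24.895, 1.432, 90.138, -0.665, 64.973, -4.303], TCP at [0.268, -0.565, 0.227] pointing down, gripper open.
Joint ranges: [-149.89, 149.89], [-25.12, 119.58], [-72.63, 75.52], [4.76, 147.25], [-75.54, 255.54], [6.69, 114.76], [-157.13, 157.13]. Speed limits (degrees/s): [127.2, 127.2, 172.46, 172.46, 180, 180, 180].

### API

Orientations are given as a 3x3 rotation matrix whose columns are the frame's x, y, z axes.
In Python, from cell import * gives the robot as it stands.
- The arm moves only by the tool send_rows, never from a script. Its argument "increments" is one flat list of numbers, 7 for each row, row after row: the shift along the tool's x, y, z as a fraction of full scale, then the turn, a rotation vector about the tool's x, y, z as a fraction of full scale, then the opening in per cent of the stroke, from 0 (shut) to 100 (fully open). In form: [tx, ty, tz, wx, wy, wz, fingers, tx, ty, tz, wx, wy, wz, fingers, ...]. A call has 1 to 10 rows; each row is the pose to reach, as a shift and turn from the pose commanded when the call began, along the tool's axes at that moment; what a row does not reach only later rows make up. Full scale, the value 1, is 100 mm for a shift and 1.5 rad for a turn. A row lasts 1/8 s, in which the tool goes at most 62.5 mm and 10.7 degrees, less where a joint would pass 70% of its speed; a pose out of reach is approached as far as the arm can. A call with a number of a shift or a turn outside -1 to 1 is refused whole. A call with a gripper value outside its range is refused whole. The fingers move at their own pace and stop on an object; the grip force is fixed at half the most. Time passes only in rows, so rows that repeat a pose let the fingers close. It gives the time, the measured TCP pose, the force, the opening and the grip force at its end, in the units of the state.
- get_obs(): the state, without advancing time (a new reading comes with each control period).
- snapshot(name): name is "scene" or "top" or "wrist"; returns a dict with "color" (400x640x3 uint8, red, green, blue), "vfov" (degrees; the focal length in pixels is half the picture's height over the tangent of half this angle, whatever the lens; pixels are square), "cx", "cy" (the principal point, pixels), "camera_from_world" (4x4, takes a point from world to camera coordinates). Camera axes: x right, y down, z forward; pixel columns grow to the right and rows downward; lengths in m; the calibration is good to about 2 mm. The wrist camera is an equidistant fisheye: a pixel r from the principal point sees the ray r / f radians off the axis. A picture is of the moment at which its call begins. There is no depth.
- close_job(): hands the job in; it is judged then, once.
Trained networks look in the newest picture that a camera, given by its name, has taken for a name from the list of things; names that differ only in an ending like _2 or _b are one class to them, and where a whole thing is asked for, a point or a joint stands for the part that bears it (a point fixed in the world has none). Each returns a list of dicts, best first, with "confidence" (0 to 1); they miss things now and then, are a little off and sometimes report something else, mostly with a low value. They report only what shows in the picture. A call takes as long as a camera call. They do not tell look-alikes from the thing itself.
- find_in(query, camera): "xyz" ([x, y, z] in m, in the coordinates of the camera as it stood for that picture, good to about 4 mm: the middle of the surface that is visible of it).
- regions_of(query, camera): "pixels" (400x640 bool, what is visible of it).
- spot_point(query, camera): "xyz" ([x, y, z] in m, in the coordinates of the camera as it stood for that picture, good to about 4 mm: a listed point, or the origin of a listed thing).
The state is a dict: "time": time; "joint_pos": joint angles; "dq": joint speeds; "joint_torque": joint torques, N m; "tool_pos": TCP position; "tool_rot": TCP orientation; "ft_force": force on the tool from outside, world axes, zero at the start; "torque": the same for the moment, N m; "opening": finger opening in m; "gripper_force": force on a finger pad.
Only numpy, scipy, OpenCV 4.12 (cv2) and the standard library are available. Lean on these libraries where they do the work, as an engineer would, in place of code of your own. Each camera call takes 0.05 s, during which the arm holds its last target. There are 200 camera calls.

## Working session

There is one attempt and no reset: what is moved stays moved. The work goes in short steps, Python scripts to look and compute and a tool call to move; the robot and the scene stay as the last step left them, time stands still between calls to the robot, and variables do not carry over. Pictures are saved under pics/ and viewed, at most 14 in all, crops included, and the job is handed in when it is done.

Besides the shell and the picture viewer there is one more tool, called after "Request:" as name(argument=value, ...) on one line, values as JSON. send_rows: Moves the arm, as the interface text tells. Shift numbers are shares of 100 mm and turn numbers shares of 1.5 rad, none past 1 either way. Its arguments: {"type":"object","properties":{"increments":{"type":"array"}},"required":["increments"]}

```bash
ls; mkdir -p pics
python3 - <<'E'
from cell import *
import cv2,numpy as np
o=get_obs();print(o)
for n in("scene","top"):
    s=snapshot(n);cv2.imwrite(f"pics/{n}0.png",s["color"][:,:,::-1])
    T=np.linalg.inv(np.array(s["camera_from_world"]));print(n,s["vfov"],s["cx"],s["cy"],T.round(3).tolist())
    for q in["block","oiler","can","jar","caddy","tray","pad","front_a"]:
        r=spot_point(q,n)
        for d in r[:4]:
            p=T[:3,:3]@np.array(d["xyz"])+T[:3,3];print(q,round(d["confidence"],2),p.round(4))
E
```

```text
pics
{'time': 0.0, 'joint_pos': array([58.75079092, 24.93791588,  1.42981054, 90.18870272, -0.66566108,
       64.97299718, -4.3024332 ]), 'dq': array([ 0.08376568,  0.05992191,  0.12368105, -0.10855577, -0.07390935,
        0.06774433, -0.03087143]), 'joint_torque': array([-2.07165313e-04, -6.67854810e+01,  9.84900780e-01, -3.14470768e+01,
       -6.06294698e-02,  4.28700924e-02,  1.81501996e-04]), 'tool_pos': array([ 0.26754049, -0.56427909,  0.22593157]), 'tool_rot': array([[ 9.03577288e-01,  4.28424392e-01, -7.90353657e-04],
       [ 4.28425104e-01, -9.03576237e-01,  1.38383285e-03],
       [-1.21277037e-04, -1.58900728e-03, -9.99998730e-01]]), 'ft_force': array([ 0.13968906, -0.13795303,  0.35963918]), 'torque': array([0.0076955 , 0.00806701, 0.03189188]), 'gripper_force': 0.0, 'opening': 0.09160577325729691}
scene 52.86329611042156 322.94171047486327 201.3918854995924 [[0.404, 0.673, -0.619, 1.271], [0.914, -0.284, 0.289, -0.438], [0.019, -0.683, -0.73, 0.896], [0.0, 0.0, 0.0, 1.0]]
block 0.73 [ 0.3795 -0.1007  0.0005]
oiler 0.98 [ 0.6934 -0.5021  0.0013]
oiler 0.77 [ 0.6023 -0
[... 265 characters left out ...]
-04]
front_a 0.6 [ 0.3781 -0.104   0.0007]
front_a 0.59 [ 0.3766  0.1051 -0.0019]
front_a 0.37 [ 0.6059 -0.2858  0.0042]
top 42.81033464945253 313.8627817006114 199.4333625296001 [[-0.002, -0.993, 0.118, 0.353], [-1.0, 0.0, -0.016, -0.078], [0.016, -0.118, -0.993, 1.392], [0.0, 0.0, 0.0, 1.0]]
block 0.94 [ 0.6044 -0.2874  0.0023]
oiler 0.87 [ 0.6112 -0.355   0.0038]
oiler 0.76 [ 0.6072 -0.5272 -0.0012]
oiler 0.73 [ 0.6936 -0.5051 -0.0025]
oiler 0.63 [0.541  0.2753 0.0033]
can 0.77 [ 0.5948 -0.2152  0.0012]
jar 0.58 [ 0.5333 -0.2988  0.0047]
caddy 0.87 [ 0.5599 -0.2948  0.0015]
tray 0.88 [5.422e-01 2.760e-01 5.000e-04]
tray 0.56 [ 0.5211 -0.0276  0.0029]
front_a 0.52 [ 0.3722  0.0988 -0.0009]
```

View pics/top0.png

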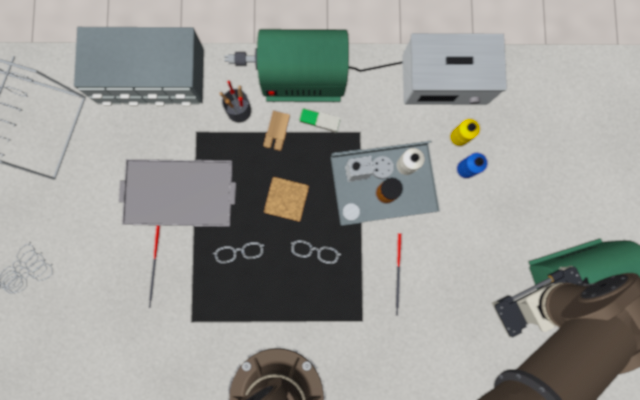

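View pics/scene0.png

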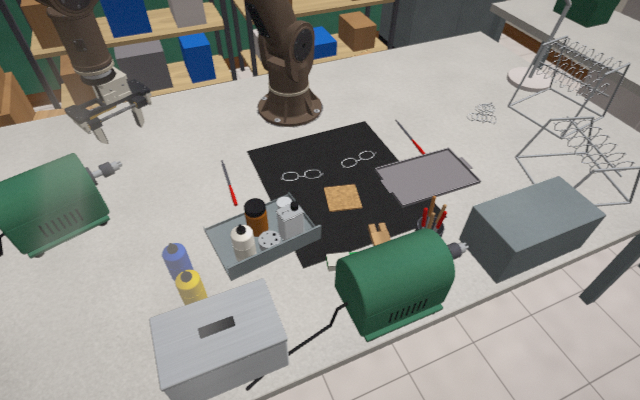

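The top view shows the can at about (357,167), block (381,166), oiler (410,160) and jar (390,190). The tray is at (178,193) and the pad at (287,198). The blue and yellow bottles stand right of the caddy and are to be left alone. Next I move over the caddy for a close look.

Request:
send_rows(increments=[0.4,-0.18,-0.13,0,0,0,100,0.8,-0.36,-0.25,0,0,0,100,0.8,-0.36,-0.25,0,0,0,100])

```text
time: 1.27
tool_pos: [0.3285, -0.4952, 0.2529]
tool_rot: [[0.901, 0.434, 0.003], [0.434, -0.901, -0.0], [0.003, 0.001, -1.0]]
ft_force: [-0.3, -0.5, -0.3]
opening: 0.0915
gripper_force: 0.0
```

Request:
send_rows(increments=[0.4,-0.18,-0.13,0,0,0,100,0.8,-0.36,-0.25,0,0,0,100,0.8,-0.36,-0.25,0,0,0,100])

```text
time: 1.65
tool_pos: [0.3844, -0.4289, 0.2776]
tool_rot: [[0.901, 0.433, 0.002], [0.433, -0.901, -0.0], [0.002, 0.001, -1.0]]
ft_force: [-0.0, 0.2, -0.3]
opening: 0.0917
gripper_force: 0.0
```

Request:
send_rows(increments=[0.4,-0.18,-0.13,0,0,0,100,0.8,-0.36,-0.25,0,0,0,100,0.8,-0.36,-0.25,0,0,0,100])

```text
time: 2.02
tool_pos: [0.4406, -0.3625, 0.3023]
tool_rot: [[0.902, 0.432, 0.002], [0.432, -0.902, 0.0], [0.002, 0.001, -1.0]]
ft_force: [-0.8, -0.1, 0.0]
opening: 0.092
gripper_force: 0.0
```

Request:
send_rows(increments=[0.8,-0.36,-0.25,0,0,-0.12,100,0.8,-0.36,-0.25,0,0,-0.24,100,0.8,-0.36,-0.25,0,0,-0.36,100,0.8,-0.36,-0.25,0,0,-0.48,100,0.8,-0.36,-0.25,0,0,-0.6,100,0.8,-0.36,-0.25,0,0,-0.7,100,0.8,-0.36,-0.25,0,0,-0.8,100,0.8,-0.36,-0.25,0,0,-0.81,100,0.8,-0.36,-0.25,0,0,-0.81,100])

```text
time: 3.15
tool_pos: [0.4946, -0.2987, 0.3264]
tool_rot: [[-0.082, 0.997, -0.001], [0.997, 0.082, -0.0], [-0.0, -0.001, -1.0]]
ft_force: [1.3, -0.2, -0.3]
opening: 0.0918
gripper_force: 0.0
```

```bash
cat > h.py <<'E'
from cell import *
import cv2,numpy as np
def look(n,qs,f=None):
    s=snapshot(n)
    if f: cv2.imwrite(f"pics/{f}.png",s["color"][:,:,::-1])
    T=np.linalg.inv(np.array(s["camera_from_world"]))
    for q in qs:
        for d in spot_point(q,n)[:3]:
            print(n,q,round(d["confidence"],2),(T[:3,:3]@np.array(d["xyz"])+T[:3,3]).round(4))
    return s
def proj(s,P,fish=False):
    C=np.array(s["camera_from_world"]);P=np.atleast_2d(P)@C[:3,:3].T+C[:3,3]
    f=200/np.tan(np.radians(s["vfov"]/2))
    if fish:
        r=np.hypot(P[:,0],P[:,1]);th=np.arctan2(r,P[:,2]);k=f*th/np.maximum(r,1e-9)
    else: k=f/P[:,2]
    return np.c_[s["cx"]+k*P[:,0],s["cy"]+k*P[:,1]]
def st():
    o=get_obs();R=np.array(o["tool_rot"]);print("t",round(o["time"],2),"p",np.round(o["tool_pos"],4),"yaw_y",np.degrees(np.arctan2(R[1,1],R[0,1])).round(2),"zax",R[:,2].round(4),"open",round(o["opening"],4),"g",round(o["gripper_force"],1),"F",np.round(o["ft_force"],1),"j7",np.round(o["joint_pos"][6],1))
    return o
E
python3 - <<'E'
from h import *
import cell
print([k for k in dir(cell) if not k.startswith('__')], getattr(cell,'hold_point_z',None))
st()
s=look("wrist",["block","oiler","can","jar","caddy","pad"],"w1")
T=np.linalg.inv(np.array(s["camera_from_world"]));print(T.round(3).tolist(),s["vfov"])
E
```

```text
['PlanningError', 'close_job', 'find_in', 'get_obs', 'hold_point_z', 'regions_of', 'snapshot', 'spot_point'] 0.0188
t 3.15 p [ 0.4946 -0.2987  0.3264] yaw_y 4.73 zax [-6.e-04 -2.e-04 -1.e+00] open 0.0918 g 0.0 F [ 1.3 -0.2 -0.3] j7 25.3
wrist block 0.65 [ 0.6026 -0.2789  0.0038]
wrist oiler 0.6 [ 0.6085 -0.3536  0.0011]
wrist can 0.69 [ 0.5962 -0.2195  0.0035]
wrist jar 0.73 [ 0.5355 -0.2991  0.0029]
wrist caddy 0.86 [ 0.5614 -0.2928  0.0015]
[[0.997, 0.079, 0.024, 0.488], [0.082, -0.955, -0.285, -0.222], [0.0, 0.286, -0.958, 0.484], [0.0, 0.0, 0.0, 1.0]] 65.70646984690485
```

View pics/w1.png

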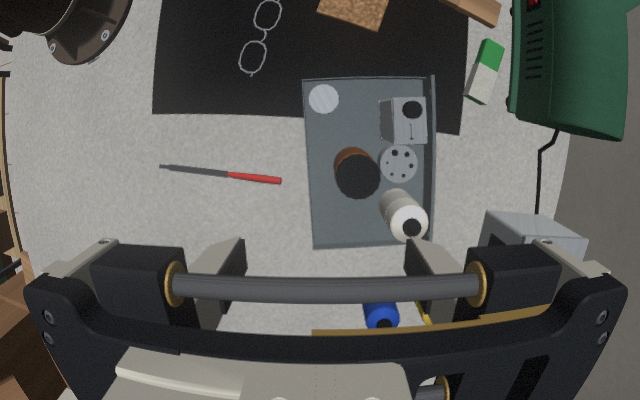

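The wrist view shows the jar at about (357,172), block (399,163), can (405,120) and oiler (405,215), all free of occlusion. Next I refine the poses by fitting silhouettes to the masks.

```bash
cat > fit.py <<'E'
from h import *
from scipy.optimize import minimize
a=np.linspace(0,2*np.pi,40,endpoint=False)
ring=lambda r,z:np.c_[r*np.cos(a),r*np.sin(a),0*a+z]
box=lambda x,y,z:np.array([[i*x/2,j*y/2,k] for i in(-1,1) for j in(-1,1) for k in z])
M={"oiler":[np.r_[ring(.028,0),ring(.028,.095)],np.r_[ring(.028,.095),ring(.012,.112)],np.r_[ring(.007,.11),ring(.004,.13)]],
"jar":[np.r_[ring(.03,0),ring(.03,.072)],np.r_[ring(.03,.072),ring(.0285,.08),ring(.0285,.098)]],
"block":[np.r_[ring(.03,0),ring(.03,.028)]],
"can":[box(.044,.06,(0,.1)),ring(.012,.12)+[0,.014,0]],
"pad":[box(.1,.1,(0,.008))],"tray":[box(.18,.29,(0,.012))],
"caddy":[np.r_[box(.19,.27,(0,.012)),[[.095,.135,.057],[.095,-.135,.057],[-.095,.135,.022],[-.095,-.135,.022]]]]}
def fit(q,S,g,z=0.003,yaw=0.,hull=False,pick=lambda r:r[0]):
    ms=[]
    for n,s in S.items():
        r=regions_of(q,n)
        best=None
        for d in r:
            m=np.asarray(d["pixels"]).astype(np.uint8)
            u,v=proj(s,[[g[0],g[1],.03]],n=="wrist")[0]
            ys,xs=np.nonzero(m)
            if len(xs)<30: continue
            e=np.hypot(xs.mean()-u,ys.mean()-v)
            if e<40 and (best is None or e<best[0]): best=(e,m)
        if best is None: print(q,n,"none"); continue
        m=best[1]
        if hull:
            h=cv2.convexHull(np.c_[np.nonzero(m)[::-1]].astype(np.int32));m=cv2.fillConvexPoly(m*0,h,1)
        ms.append((n,s,cv2.resize(m,None,fx=4,fy=4,interpolation=0)))
    def cost(p,each=False):
        c,si=np.cos(p[2]),np.sin(p[2]);out=[]
        for n,s,m in ms:
            im=m*0
            for part in M[q]:
                P=part@np.array([[c,si,0],[-si,c,0],[0,0,1]])+[p[0],p[1],z]
                uv=(proj(s,P,n=="wrist")+.5)*4
                im=cv2.fillConvexPoly(im,cv2.convexHull(np.round(uv*16).astype(np.int32)),1,shift=4)
            out.append(1-(im&m).sum()/(im|m).sum())
        return out if each else sum(out)
    x0=np.array([g[0],g[1],yaw])
    sx=np.array([x0,x0+[.006,0,0],x0+[0,.006,0],x0+[0,0,.08]])
    r=minimize(cost,x0,method="Nelder-Mead",options=dict(initial_simplex=sx,xatol=2e-4,fatol=1e-4))
    print(q,r.x[:2].round(4),"yaw",np.degrees(r.x[2]).round(1),"1-IoU",[(n[0],round(c,2)) for (n,_,_),c in zip(ms,cost(r.x,1))]);return r.x
E
python3 - <<'E'
from fit import *
W={"wrist":snapshot("wrist")};Tt={"top":snapshot("top")};S={"scene":snapshot("scene")}
for q,g,y in[("oiler",(.610,-.353),0),("jar",(.5356,-.2987),0),("block",(.604,-.285),0),("can",(.595,-.2195),.085)]:
    fit(q,W,g,yaw=y);fit(q,Tt,g,yaw=y);fit(q,{**W,**Tt,**S},g,yaw=y)
fit("caddy",W,(.561,-.293),z=0,yaw=.08,hull=1);fit("caddy",{**Tt,**W},(.561,-.293),z=0,yaw=.08,hull=1)
for q,g,y in[("tray",(.54,.275),0),("pad",(.522,-.026),-.15)]:
    fit(q,Tt,g,z=0,yaw=y,hull=1);fit(q,{**Tt,**S},g,z=0,yaw=y,hull=1)
E
```

```text
oiler [ 0.614  -0.3563] yaw -0.3 1-IoU [('w', np.float64(0.06))]
oiler top none
oiler [ 0.61  -0.353] yaw 0.0 1-IoU []
oiler top none
oiler [ 0.614  -0.3568] yaw 3.5 1-IoU [('w', np.float64(0.06)), ('s', np.float64(0.19))]
jar [ 0.5364 -0.2989] yaw 2.2 1-IoU [('w', np.float64(0.05))]
jar [ 0.5361 -0.2977] yaw 2.5 1-IoU [('t', np.float64(0.03))]
jar [ 0.5362 -0.2984] yaw 0.5 1-IoU [('w', np.float64(0.05)), ('t', np.float64(0.04)), ('s', np.float64(0.14))]
block [ 0.604  -0.2852] yaw 2.0 1-IoU [('w', np.float64(0.05))]
block [ 0.6049 -0.2848] yaw -0.5 1-IoU [('t', np.float64(0.12))]
block [ 0.6043 -0.2856] yaw -0.4 1-IoU [('w', np.float64(0.05)), ('t', np.float64(0.13)), ('s', np.float64(0.32))]
can [ 0.5944 -0.2188] yaw 10.4 1-IoU [('w', np.float64(0.04))]
can [ 0.5934 -0.2184] yaw 10.3 1-IoU [('t', np.float64(0.04))]
can [ 0.5936 -0.2188] yaw 10.0 1-IoU [('w', np.float64(0.05)), ('t', np.float64(0.05)), ('s', np.float64(0.15))]
caddy [ 0.5607 -0.2913] yaw 7.8 1-IoU [('w', np.float64(0.04))]
caddy [ 0.5601 -0.2907] yaw 7.9 1-IoU [('t', np.float64(0.35)), ('w', np.float64(0.04))]
tray [0.5365 0.2738] yaw -1.3 1-IoU [('t', np.float64(0.05))]
tray [0.5369 0.2723] yaw -1.4 1-IoU [('t', np.float64(0.05)), ('s', np.float64(0.06))]
pad [ 0.5193 -0.023 ] yaw -13.5 1-IoU [('t', np.float64(0.04))]
pad scene none
pad [ 0.5193 -0.023 ] yaw -13.5 1-IoU [('t', np.float64(0.04))]
```

Request:
send_rows(increments=[0,0,0,0,0,-0.061,100,0,0,0,0,0,-0.061,100])

```text
time: 5.35
tool_pos: [0.4952, -0.2976, 0.3267]
tool_rot: [[-0.177, 0.984, -0.0], [0.984, 0.177, 0.0], [0.0, -0.0, -1.0]]
ft_force: [0.3, 0.6, -0.5]
opening: 0.0916
gripper_force: 0.0
```

Request:
send_rows(increments=[-0.4,0.5,0.2,0,0,0,100,-0.775,1.0,0.4,0,0,0,100,-0.775,1.0,0.4,0,0,0,100])

```text
time: 5.72
tool_pos: [0.6088, -0.3567, 0.2821]
tool_rot: [[-0.175, 0.984, -0.004], [0.984, 0.175, 0.003], [0.004, -0.004, -1.0]]
ft_force: [-1.0, -1.2, 0.4]
opening: 0.0923
gripper_force: 0.0
```

Request:
send_rows(increments=[0,0.075,0.5,0,0,0,100,0,0.075,0.9,0,0,0,100,0,0.075,0.9,0,0,0,100,0,0.075,0.9,0,0,0,100])

```text
time: 6.22
tool_pos: [0.6154, -0.3551, 0.1992]
tool_rot: [[-0.177, 0.984, 0.002], [0.984, 0.177, -0.001], [-0.002, 0.002, -1.0]]
ft_force: [-0.1, -0.1, 0.6]
opening: 0.092
gripper_force: 0.0
```

Run:
```python
from fit import *
o=st()
W={"wrist":look("wrist",["oiler"],"w2")};fit("oiler",W,(.614,-.356))
R=np.array(o["tool_rot"]);print(R.T@(np.array([.614,-.3565,.0718])-o["tool_pos"]))
```

```text
t 6.22 p [ 0.6154 -0.3551  0.1992] yaw_y 10.17 zax [ 0.0024 -0.0012 -1.    ] open 0.092 g 0.0 F [-0.1 -0.1  0.6] j7 28.0
wrist oiler 0.94 [ 0.6059 -0.5202 -0.0027]
wrist oiler 0.59 [ 0.6107 -0.3552  0.0009]
wrist oiler 0.58 [ 0.6985 -0.5052  0.0025]
oiler [ 0.6134 -0.3559] yaw 1.4 1-IoU [('w', np.float64(0.03))]
[-0.00092812 -0.00188947  0.12739877]
```

View pics/w2.png

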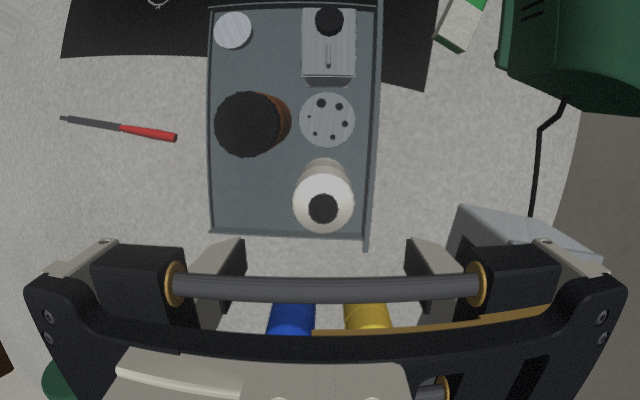

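Oiler confirmed at (0.6134, -0.3559). It sits centred between the fingers, so I descend and grip.

Request:
send_rows(increments=[-0.01,-0.018,0.5,0,0,0,100,-0.01,-0.018,0.9,0,0,0,100,-0.01,-0.018,1.0,0,0,0,100])

```text
time: 6.75
tool_pos: [0.6121, -0.3558, 0.0953]
tool_rot: [[-0.177, 0.984, -0.003], [0.984, 0.177, 0.001], [0.001, -0.002, -1.0]]
ft_force: [0.6, -0.3, 0.3]
opening: 0.0915
gripper_force: 0.0
```

Request:
send_rows(increments=[0,0,0.15,0,0,0,100,0,0,0.27,0,0,0,100,0,0,0.27,0,0,0,100,0,0,0.27,0,0,0,100])

```text
time: 7.25
tool_pos: [0.6137, -0.3562, 0.0705]
tool_rot: [[-0.178, 0.984, 0.001], [0.984, 0.178, -0.0], [-0.001, 0.001, -1.0]]
ft_force: [0.2, -0.6, 0.4]
opening: 0.0916
gripper_force: 0.0
```

Request:
send_rows(increments=[0,0,0,0,0,0,60,0,0,0,0,0,0,50,0,0,0,0,0,0,40,0,0,0,0,0,0,40,0,0,0,0,0,0,40,0,0,0,0,0,0,40])

```text
time: 8.0
tool_pos: [0.6133, -0.3561, 0.0698]
tool_rot: [[-0.177, 0.984, 0.0], [0.984, 0.177, -0.0], [-0.0, 0.0, -1.0]]
ft_force: [0.7, 0.2, 0.9]
opening: 0.055
gripper_force: 30.0
```

```bash
python3 -c "
from h import *
st()"
```

```text
t 8.0 p [ 0.6133 -0.3561  0.0698] yaw_y 10.22 zax [ 1.e-04 -1.e-04 -1.e+00] open 0.055 g 30.0 F [0.7 0.2 0.9] j7 26.1
```

Request:
send_rows(increments=[0,0,-0.2,0,0,0,40,0,0,-0.6,0,0,0,40,0,0,-1,0,0,0,40])

```text
time: 8.38
tool_pos: [0.6131, -0.3559, 0.1719]
tool_rot: [[-0.178, 0.984, 0.0], [0.984, 0.178, 0.0], [-0.0, 0.0, -1.0]]
ft_force: [0.0, 0.2, -1.9]
opening: 0.0552
gripper_force: 30.0
```

Request:
send_rows(increments=[0,0,-0.4,0,0,0,40,0.1,0,-0.5,0,0,0,40,0.4,0.01,-0.5,0,0,0,40])

```text
time: 8.75
tool_pos: [0.6067, -0.3175, 0.2207]
tool_rot: [[-0.175, 0.985, 0.001], [0.985, 0.175, -0.001], [-0.002, 0.001, -1.0]]
ft_force: [0.3, 0.4, -3.3]
opening: 0.0554
gripper_force: 30.0
```

Request:
send_rows(increments=[0.5,0,0,0,0,0,40,1,0.01,0,0,0,0,40])

```text
time: 9.0
tool_pos: [0.5892, -0.2158, 0.2192]
tool_rot: [[-0.177, 0.984, -0.001], [0.984, 0.177, 0.001], [0.001, -0.001, -1.0]]
ft_force: [1.0, 1.3, -1.2]
opening: 0.0554
gripper_force: 30.0
```

Request:
send_rows(increments=[0.5,0,0,0,0,0,40,1,0.01,0,0,0,0,40])

```text
time: 9.25
tool_pos: [0.5723, -0.1171, 0.2194]
tool_rot: [[-0.178, 0.984, -0.001], [0.984, 0.178, 0.0], [0.0, -0.001, -1.0]]
ft_force: [0.4, 0.7, -2.2]
opening: 0.0549
gripper_force: 30.0
```

Request:
send_rows(increments=[0.5,0,0,0,0,0,40,1,0.01,0,0,0,0,40])

```text
time: 9.5
tool_pos: [0.5554, -0.0187, 0.2194]
tool_rot: [[-0.178, 0.984, -0.001], [0.984, 0.178, -0.0], [0.0, -0.001, -1.0]]
ft_force: [0.5, -0.3, -1.9]
opening: 0.0552
gripper_force: 30.0
```

Request:
send_rows(increments=[0.5,0,0,0,0,0,40,1,0.01,0,0,0,0,40])

```text
time: 9.75
tool_pos: [0.5386, 0.0796, 0.2194]
tool_rot: [[-0.178, 0.984, -0.001], [0.984, 0.178, -0.0], [-0.0, -0.001, -1.0]]
ft_force: [0.1, -0.1, -0.7]
opening: 0.0549
gripper_force: 30.0
```

Request:
send_rows(increments=[0.5,0,0,0,0,0,40,1,0.01,0,0,0,0,40])

```text
time: 10.0
tool_pos: [0.5218, 0.178, 0.2194]
tool_rot: [[-0.178, 0.984, -0.001], [0.984, 0.178, -0.001], [-0.0, -0.001, -1.0]]
ft_force: [0.4, -0.3, -2.1]
opening: 0.0551
gripper_force: 30.0
```

Request:
send_rows(increments=[0.5,0,0,0,0,0,40,1,0.01,0,0,0,0,40])

```text
time: 10.25
tool_pos: [0.5051, 0.2764, 0.2194]
tool_rot: [[-0.178, 0.984, -0.001], [0.984, 0.178, -0.001], [-0.001, -0.001, -1.0]]
ft_force: [1.1, 0.1, -2.0]
opening: 0.0554
gripper_force: 30.0
```

Request:
send_rows(increments=[0.4,0,0,0,0,0,40,0.6,0,0,0,0,0,40,0.6,0,0.3,0,0,0,40,0.6,0,0.7,0,0,0,40,0.6,0,1,0,0,0,40,0.6,0,1,0,0,0,40])

```text
time: 11.0
tool_pos: [0.4946, 0.3317, 0.1174]
tool_rot: [[-0.177, 0.984, -0.004], [0.984, 0.177, -0.004], [-0.003, -0.005, -1.0]]
ft_force: [-0.4, 0.7, -0.7]
opening: 0.0552
gripper_force: 30.0
```

Run:
```python
from h import *
st(); look("top",[],"t2"); look("wrist",["oiler"],"w3")
```

```text
t 11.0 p [0.4946 0.3317 0.1174] yaw_y 10.18 zax [-0.004  -0.0039 -1.    ] open 0.0552 g 30.0 F [-0.4  0.7 -0.7] j7 -43.8
wrist oiler 0.72 [0.4926 0.3316 0.0494]
```

View pics/t2.png

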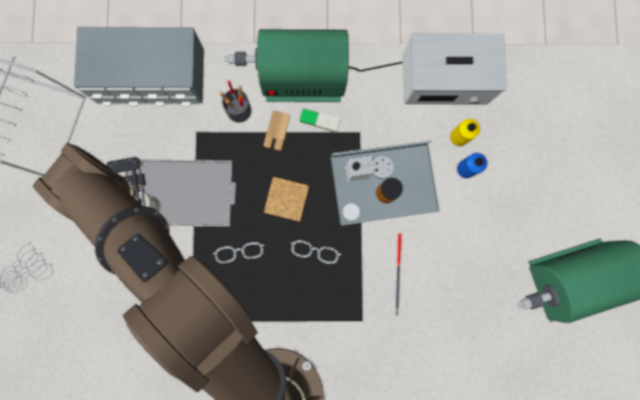

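The top view shows the arm over the tray with the oiler held, and the rest of the scene undisturbed. I am about 40 mm short in x, so I correct that, lower and release.

Request:
send_rows(increments=[0.03,0.2,0,0,0,0,40,0.057,0.417,0,0,0,0,40,0.057,0.417,0.2,0,0,0,40,0.057,0.417,0.38,0,0,0,40,0.057,0.417,0.43,0,0,0,40,0.057,0.417,0.45,0,0,0,40,0.057,0.417,0.46,0,0,0,40,0.057,0.417,0.467,0,0,0,40,0.057,0.417,0.472,0,0,0,40,0.057,0.417,0.472,0,0,0,40])

```text
time: 12.4
tool_pos: [0.5359, 0.3471, 0.0727]
tool_rot: [[-0.177, 0.984, 0.0], [0.984, 0.177, 0.0], [0.0, 0.0, -1.0]]
ft_force: [-0.4, -0.0, -1.5]
opening: 0.0552
gripper_force: 30.0
```

```bash
python3 -c "
from h import *
st()"
```

```text
t 12.4 p [0.5359 0.3471 0.0727] yaw_y 10.22 zax [ 2.e-04  1.e-04 -1.e+00] open 0.0552 g 30.0 F [-0.4 -0.  -1.5] j7 -43.6
```

Request:
send_rows(increments=[0,0,0.015,0,0,0,40,0,0,0.025,0,0,0,40,0,0,0.025,0,0,0,40,0,0,0.025,0,0,0,40])

```text
time: 12.9
tool_pos: [0.5359, 0.3471, 0.07]
tool_rot: [[-0.177, 0.984, -0.0], [0.984, 0.177, -0.0], [-0.0, -0.0, -1.0]]
ft_force: [0.5, -0.2, -1.7]
opening: 0.0549
gripper_force: 30.0
```

Request:
send_rows(increments=[0,0,0,0,0,0,70,0,0,0,0,0,0,85,0,0,0,0,0,0,100,0,0,0,0,0,0,100,0,0,0,0,0,0,100])

```text
time: 13.52
tool_pos: [0.5359, 0.3471, 0.07]
tool_rot: [[-0.177, 0.984, 0.0], [0.984, 0.177, -0.0], [-0.0, 0.0, -1.0]]
ft_force: [0.0, -0.6, -0.9]
opening: 0.0914
gripper_force: 0.0
```

Request:
send_rows(increments=[0,0,-0.2,0,0,0,100,0,0,-0.6,0,0,0,100,0,0,-1,0,0,0,100])

```text
time: 13.9
tool_pos: [0.5358, 0.3473, 0.1725]
tool_rot: [[-0.178, 0.984, 0.0], [0.984, 0.178, 0.001], [0.0, 0.001, -1.0]]
ft_force: [0.3, 0.9, 0.4]
opening: 0.092
gripper_force: 0.0
```

Request:
send_rows(increments=[0,0,-0.4,0,0,0,100,-0.3,-0.03,-0.5,0,0,0,100,-0.67,-0.03,-0.5,0,0,0,100])

```text
time: 14.28
tool_pos: [0.545, 0.2815, 0.2231]
tool_rot: [[-0.18, 0.984, 0.003], [0.984, 0.18, 0.002], [0.002, 0.004, -1.0]]
ft_force: [0.3, -1.3, 0.1]
opening: 0.092
gripper_force: 0.0
```

Request:
send_rows(increments=[-0.5,-0.05,0,0,0,0,100,-1,-0.1,0,0,0,0,100])

```text
time: 14.52
tool_pos: [0.5529, 0.1794, 0.2217]
tool_rot: [[-0.178, 0.984, 0.002], [0.984, 0.178, 0.001], [0.0, 0.002, -1.0]]
ft_force: [1.5, -0.5, 0.0]
opening: 0.092
gripper_force: 0.0
```

Request:
send_rows(increments=[-0.5,-0.05,0,0,0,0,100,-1,-0.1,0,0,0,0,100])

```text
time: 14.78
tool_pos: [0.5608, 0.0789, 0.2217]
tool_rot: [[-0.178, 0.984, 0.002], [0.984, 0.178, 0.0], [-0.0, 0.002, -1.0]]
ft_force: [0.9, 0.1, -0.1]
opening: 0.0917
gripper_force: 0.0
```

Request:
send_rows(increments=[-0.5,-0.05,0,0,0,0,100,-1,-0.1,0,0,0,0,100])

```text
time: 15.02
tool_pos: [0.5687, -0.0213, 0.2218]
tool_rot: [[-0.178, 0.984, 0.002], [0.984, 0.178, 0.0], [-0.0, 0.002, -1.0]]
ft_force: [0.9, -1.4, -0.1]
opening: 0.0917
gripper_force: 0.0
```

Request:
send_rows(increments=[-0.5,-0.05,0,0,0,0,100,-1,-0.1,0,0,0,0,100])

```text
time: 15.28
tool_pos: [0.5767, -0.1215, 0.2218]
tool_rot: [[-0.178, 0.984, 0.002], [0.984, 0.178, -0.0], [-0.0, 0.002, -1.0]]
ft_force: [1.0, 0.8, -0.2]
opening: 0.0918
gripper_force: 0.0
```

Request:
send_rows(increments=[-0.5,0,0,0,0,0,100,-1,0,0,0,0,0,100,-1,0,0,0,0,0,100,-1,0,0,0,0,0,100])

```text
time: 15.78
tool_pos: [0.5944, -0.2177, 0.221]
tool_rot: [[-0.178, 0.984, 0.001], [0.984, 0.178, 0.001], [0.001, 0.001, -1.0]]
ft_force: [-0.4, 1.1, -0.8]
opening: 0.0921
gripper_force: 0.0
```

Run:
```python
from fit import *
o=st()
W={"wrist":look("wrist",["can"],"w4")};fit("can",W,(.594,-.2187),yaw=.17)
Tt={"top":snapshot("top")};fit("oiler",Tt,(.536,.347))
R=np.array(o["tool_rot"]);print(R.T@(np.array([.594,-.2187,.0662])-o["tool_pos"]))
```

```text
t 15.78 p [ 0.5944 -0.2177  0.221 ] yaw_y 10.24 zax [ 1.e-03  7.e-04 -1.e+00] open 0.0921 g 0.0 F [-0.4  1.1 -0.8] j7 16.8
wrist can 0.64 [ 0.5942 -0.2202  0.0079]
can [ 0.5935 -0.2192] yaw 10.1 1-IoU [('w', np.float64(0.03))]
oiler [0.5347 0.3484] yaw 3.0 1-IoU [('t', np.float64(0.06))]
[-0.00099036 -0.00071185  0.15481326]
```

View pics/w4.png

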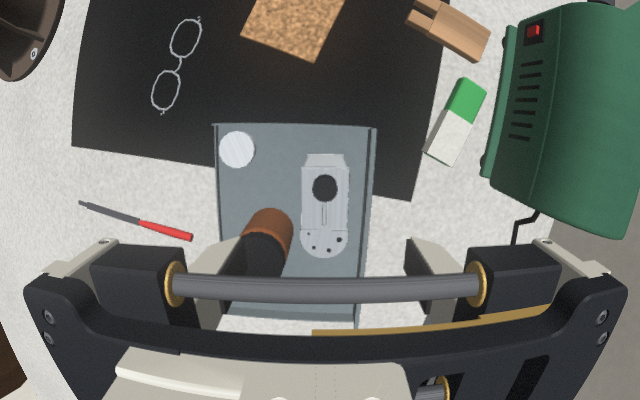

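The wrist view shows the can at about (325,205), centred between the fingers. The top-view fit has the oiler upright on the tray. I descend and grip the can.

Request:
send_rows(increments=[-0.013,-0.007,0.5,0,0,0,100,-0.013,-0.007,0.9,0,0,0,100,-0.013,-0.007,1.0,0,0,0,100])

```text
time: 16.4
tool_pos: [0.5921, -0.219, 0.1178]
tool_rot: [[-0.178, 0.984, -0.004], [0.984, 0.178, 0.001], [0.002, -0.004, -1.0]]
ft_force: [0.7, 0.2, 0.3]
opening: 0.0918
gripper_force: 0.0
```

Request:
send_rows(increments=[0,0,0.3,0,0,0,100,0,0,0.55,0,0,0,100,0,0,0.55,0,0,0,100,0,0,0.55,0,0,0,100])

```text
time: 16.9
tool_pos: [0.5949, -0.2199, 0.0668]
tool_rot: [[-0.178, 0.984, 0.002], [0.984, 0.178, -0.001], [-0.001, 0.002, -1.0]]
ft_force: [0.5, -0.2, 0.5]
opening: 0.0918
gripper_force: 0.0
```

Request:
send_rows(increments=[0,0,0,0,0,0,60,0,0,0,0,0,0,45,0,0,0,0,0,0,30,0,0,0,0,0,0,30,0,0,0,0,0,0,30,0,0,0,0,0,0,30,0,0,0,0,0,0,30])

```text
time: 17.77
tool_pos: [0.5938, -0.2199, 0.065]
tool_rot: [[-0.177, 0.984, 0.0], [0.984, 0.177, -0.0], [-0.0, 0.0, -1.0]]
ft_force: [1.2, 0.9, -0.3]
opening: 0.0438
gripper_force: 29.9
```

```bash
python3 -c "
from h import *
st()"
```

```text
t 17.77 p [ 0.5938 -0.2199  0.065 ] yaw_y 10.22 zax [ 0. -0. -1.] open 0.0438 g 29.9 F [ 1.2  0.9 -0.3] j7 13.3
```

Request:
send_rows(increments=[0,0,-0.2,0,0,0,30,0,0,-0.6,0,0,0,30,0,0,-1,0,0,0,30])

```text
time: 18.15
tool_pos: [0.593, -0.2198, 0.1654]
tool_rot: [[-0.178, 0.984, -0.002], [0.984, 0.178, 0.001], [0.001, -0.002, -1.0]]
ft_force: [0.0, -0.0, -2.1]
opening: 0.0437
gripper_force: 29.9
```

Request:
send_rows(increments=[0,0,-0.4,0,0,0,30,0.1,0,-0.5,0,0,0,30,0.4,0.02,-0.5,0,0,0,30])

```text
time: 18.52
tool_pos: [0.5881, -0.1813, 0.2146]
tool_rot: [[-0.174, 0.985, -0.0], [0.985, 0.174, -0.001], [-0.001, -0.0, -1.0]]
ft_force: [0.8, 0.5, -2.9]
opening: 0.0438
gripper_force: 29.9
```

Request:
send_rows(increments=[0.5,0.03,0,0,0,0,30,1,0.06,0,0,0,0,30])

```text
time: 18.77
tool_pos: [0.5753, -0.0789, 0.2133]
tool_rot: [[-0.177, 0.984, -0.003], [0.984, 0.177, 0.001], [0.001, -0.002, -1.0]]
ft_force: [0.8, 0.6, -3.0]
opening: 0.0442
gripper_force: 29.9
```

Request:
send_rows(increments=[0.5,0.03,0,0,0,0,30,1,0.06,0,0,0,0,30])

```text
time: 19.02
tool_pos: [0.5633, 0.0207, 0.2135]
tool_rot: [[-0.178, 0.984, -0.002], [0.984, 0.178, -0.0], [0.0, -0.002, -1.0]]
ft_force: [1.8, 0.3, -2.8]
opening: 0.0438
gripper_force: 29.9
```

Request:
send_rows(increments=[0.5,0.03,0,0,0,0,30,1,0.06,0,0,0,0,30])

```text
time: 19.27
tool_pos: [0.5514, 0.12, 0.2135]
tool_rot: [[-0.178, 0.984, -0.002], [0.984, 0.178, -0.001], [-0.0, -0.002, -1.0]]
ft_force: [0.9, 1.5, -3.3]
opening: 0.0443
gripper_force: 29.9
```

Request:
send_rows(increments=[0.5,0.03,0,0,0,0,30,1,0.06,0,0,0,0,30])

```text
time: 19.52
tool_pos: [0.5396, 0.2192, 0.2134]
tool_rot: [[-0.178, 0.984, -0.002], [0.984, 0.178, -0.001], [-0.001, -0.002, -1.0]]
ft_force: [0.9, -0.7, -2.4]
opening: 0.0439
gripper_force: 29.9
```

Request:
send_rows(increments=[0.3,0,0,0,0,0,30,0.4,0,0,0,0,0,30,0.4,0,0.3,0,0,0,30,0.4,0,0.7,0,0,0,30,0.4,0,1,0,0,0,30,0.4,0,1,0,0,0,30,0.4,0,1,0,0,0,30])

```text
time: 20.4
tool_pos: [0.5346, 0.2568, 0.1158]
tool_rot: [[-0.177, 0.984, 0.001], [0.984, 0.177, 0.0], [0.0, 0.001, -1.0]]
ft_force: [0.7, -0.3, -3.1]
opening: 0.0441
gripper_force: 29.9
```

Request:
send_rows(increments=[0,0,0.2,0,0,0,30,0,0,0.35,0,0,0,30,0,0,0.42,0,0,0,30,0,0,0.45,0,0,0,30,0,0,0.45,0,0,0,30,0,0,0.45,0,0,0,30])

```text
time: 21.15
tool_pos: [0.5344, 0.2573, 0.0705]
tool_rot: [[-0.177, 0.984, 0.001], [0.984, 0.177, 0.0], [0.0, 0.001, -1.0]]
ft_force: [-0.2, 0.4, -2.0]
opening: 0.0438
gripper_force: 29.9
```

```bash
python3 -c "
from h import *
st()"
```

```text
t 21.15 p [0.5344 0.2573 0.0705] yaw_y 10.22 zax [ 7.e-04  4.e-04 -1.e+00] open 0.0438 g 29.9 F [-0.2  0.4 -2. ] j7 -37.1
```

Request:
send_rows(increments=[0,0,0.03,0,0,0,30,0,0,0.051,0,0,0,30,0,0,0.051,0,0,0,30,0,0,0.051,0,0,0,30])

```text
time: 21.65
tool_pos: [0.5342, 0.2571, 0.0649]
tool_rot: [[-0.177, 0.984, 0.0], [0.984, 0.177, 0.0], [-0.0, 0.0, -1.0]]
ft_force: [-0.4, -0.9, -1.1]
opening: 0.044
gripper_force: 29.9
```

Request:
send_rows(increments=[0,0,0,0,0,0,65,0,0,0,0,0,0,85,0,0,0,0,0,0,100,0,0,0,0,0,0,100,0,0,0,0,0,0,100])

```text
time: 22.28
tool_pos: [0.5342, 0.2571, 0.0649]
tool_rot: [[-0.177, 0.984, 0.0], [0.984, 0.177, -0.0], [-0.0, 0.0, -1.0]]
ft_force: [-0.2, 0.2, -1.2]
opening: 0.089
gripper_force: 0.0
```

Request:
send_rows(increments=[0,0,-0.2,0,0,0,100,0,0,-0.6,0,0,0,100,0,0,-1,0,0,0,100])

```text
time: 22.65
tool_pos: [0.5338, 0.257, 0.1658]
tool_rot: [[-0.178, 0.984, -0.001], [0.984, 0.178, -0.0], [-0.0, -0.001, -1.0]]
ft_force: [0.1, 0.5, 0.3]
opening: 0.0917
gripper_force: 0.0
```

Request:
send_rows(increments=[0,0,-0.4,0,0,0,100,-0.2,-0.05,-0.5,0,0,0,100,-0.47,-0.086,-0.5,0,0,0,100])

```text
time: 23.02
tool_pos: [0.534, 0.2088, 0.2155]
tool_rot: [[-0.179, 0.984, 0.001], [0.984, 0.179, 0.0], [0.0, 0.001, -1.0]]
ft_force: [0.5, 0.6, -1.4]
opening: 0.0917
gripper_force: 0.0
```

Request:
send_rows(increments=[-0.5,-0.088,0,0,0,0,100,-1,-0.176,0,0,0,0,100])

```text
time: 23.28
tool_pos: [0.5338, 0.1054, 0.2141]
tool_rot: [[-0.177, 0.984, -0.001], [0.984, 0.177, -0.001], [-0.001, -0.001, -1.0]]
ft_force: [1.2, -0.3, -0.5]
opening: 0.0917
gripper_force: 0.0
```

Request:
send_rows(increments=[-0.5,-0.088,0,0,0,0,100,-1,-0.176,0,0,0,0,100])

```text
time: 23.52
tool_pos: [0.5339, 0.0035, 0.2142]
tool_rot: [[-0.177, 0.984, -0.001], [0.984, 0.177, -0.001], [-0.0, -0.001, -1.0]]
ft_force: [1.4, 0.1, 0.3]
opening: 0.0918
gripper_force: 0.0
```

Request:
send_rows(increments=[-0.5,-0.088,0,0,0,0,100,-1,-0.176,0,0,0,0,100])

```text
time: 23.78
tool_pos: [0.5342, -0.0979, 0.2142]
tool_rot: [[-0.177, 0.984, -0.001], [0.984, 0.177, -0.0], [-0.0, -0.001, -1.0]]
ft_force: [0.9, -0.1, -0.2]
opening: 0.092
gripper_force: 0.0
```

Request:
send_rows(increments=[-0.5,-0.088,0,0,0,0,100,-1,-0.176,0,0,0,0,100])

```text
time: 24.02
tool_pos: [0.5344, -0.1992, 0.2142]
tool_rot: [[-0.177, 0.984, -0.001], [0.984, 0.177, -0.0], [0.0, -0.001, -1.0]]
ft_force: [0.5, -0.7, 0.1]
opening: 0.0919
gripper_force: 0.0
```

Request:
send_rows(increments=[-0.5,-0.088,0,0,0,0,100,-1,-0.176,0,0,0,0,100,-1,-0.176,0,0,0,0,100,-1,-0.176,0,0,0,0,100])

```text
time: 24.52
tool_pos: [0.5353, -0.2981, 0.2141]
tool_rot: [[-0.177, 0.984, -0.001], [0.984, 0.177, 0.001], [0.001, -0.001, -1.0]]
ft_force: [0.0, 0.9, -0.3]
opening: 0.0919
gripper_force: 0.0
```

Run:
```python
from fit import *
o=st()
W={"wrist":look("wrist",["jar"],"w5")};a=fit("jar",W,(.5362,-.2984));fit("block",W,(.604,-.2853))
Tt={"top":snapshot("top")};fit("oiler",Tt,(.536,.347));fit("can",Tt,(.5344,.2573),yaw=.18)
R=np.array(o["tool_rot"]);print(R.T@(np.array([.5362,-.2985,.0412])-o["tool_pos"]))
```

```text
t 24.52 p [ 0.5353 -0.2981  0.2141] yaw_y 10.19 zax [-0.0013  0.001  -1.    ] open 0.0919 g 0.0 F [ 0.   0.9 -0.3] j7 26.5
wrist jar 0.71 [ 0.5355 -0.3018  0.0028]
jar [ 0.536  -0.2981] yaw 2.4 1-IoU [('w', np.float64(0.05))]
block [ 0.6045 -0.2852] yaw 4.2 1-IoU [('w', np.float64(0.03))]
oiler [0.5343 0.3474] yaw 2.1 1-IoU [('t', np.float64(0.08))]
can [0.5331 0.258 ] yaw 8.3 1-IoU [('t', np.float64(0.06))]
[-0.00072795  0.00100477  0.17289614]
```

View pics/w5.png

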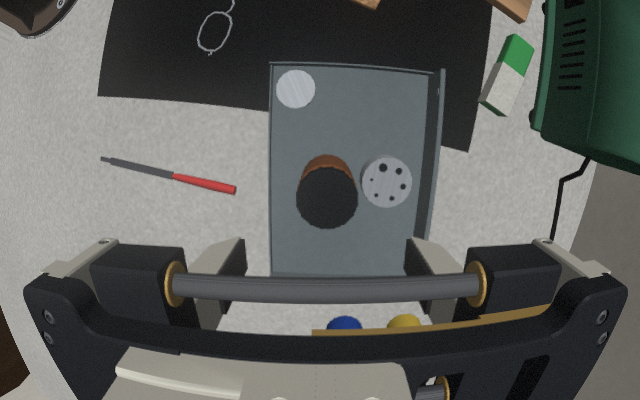

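The jar is at about (327,195) and the block at (387,182), both in place. The oiler and can stand on the tray. I grip the jar.

Request:
send_rows(increments=[-0.003,0.007,0.5,0,0,0,100,-0.003,0.007,0.9,0,0,0,100,-0.003,0.007,1.0,0,0,0,100])

```text
time: 25.25
tool_pos: [0.5354, -0.2977, 0.1127]
tool_rot: [[-0.178, 0.984, -0.004], [0.984, 0.178, 0.002], [0.002, -0.003, -1.0]]
ft_force: [0.2, -0.2, 1.0]
opening: 0.0915
gripper_force: 0.0
```

Request:
send_rows(increments=[0,0,0.4,0,0,0,100,0,0,0.72,0,0,0,100,0,0,0.72,0,0,0,100,0,0,0.72,0,0,0,100])

```text
time: 25.75
tool_pos: [0.5382, -0.299, 0.0449]
tool_rot: [[-0.178, 0.984, 0.002], [0.984, 0.178, -0.001], [-0.001, 0.002, -1.0]]
ft_force: [-0.4, 0.1, 0.0]
opening: 0.0918
gripper_force: 0.0
```

Request:
send_rows(increments=[0,0,0,0,0,0,70,0,0,0,0,0,0,60,0,0,0,0,0,0,45,0,0,0,0,0,0,45,0,0,0,0,0,0,45,0,0,0,0,0,0,45])

```text
time: 26.5
tool_pos: [0.5369, -0.2987, 0.0432]
tool_rot: [[-0.177, 0.984, 0.0], [0.984, 0.177, -0.0], [-0.0, 0.0, -1.0]]
ft_force: [-1.4, 0.1, 4.6]
opening: 0.0592
gripper_force: 30.0
```

```bash
python3 -c "
from h import *
st()"
```

```text
t 26.5 p [ 0.5369 -0.2987  0.0432] yaw_y 10.22 zax [ 2.e-04 -2.e-04 -1.e+00] open 0.0592 g 30.0 F [-1.4  0.1  4.6] j7 22.4
```

Request:
send_rows(increments=[0,0,-0.2,0,0,0,45,0,0,-0.6,0,0,0,45,0,0,-1,0,0,0,45])

```text
time: 26.88
tool_pos: [0.5361, -0.2982, 0.1429]
tool_rot: [[-0.178, 0.984, -0.002], [0.984, 0.178, 0.001], [0.001, -0.002, -1.0]]
ft_force: [0.4, -0.7, -4.0]
opening: 0.059
gripper_force: 30.0
```

Request:
send_rows(increments=[0,0,-0.4,0,0,0,45,0.1,0.01,-0.5,0,0,0,45,0.4,0.07,-0.5,0,0,0,45])

```text
time: 27.25
tool_pos: [0.536, -0.2589, 0.1923]
tool_rot: [[-0.174, 0.985, -0.0], [0.985, 0.174, -0.001], [-0.001, -0.001, -1.0]]
ft_force: [-0.2, 0.6, -4.6]
opening: 0.0593
gripper_force: 30.0
```

Request:
send_rows(increments=[0.5,0.088,0,0,0,0,45,1,0.176,0,0,0,0,45])

```text
time: 27.5
tool_pos: [0.5349, -0.1543, 0.191]
tool_rot: [[-0.177, 0.984, -0.003], [0.984, 0.177, 0.001], [0.002, -0.002, -1.0]]
ft_force: [0.6, 0.7, -3.2]
opening: 0.0589
gripper_force: 30.0
```

Request:
send_rows(increments=[0.5,0.088,0,0,0,0,45,1,0.176,0,0,0,0,45])

```text
time: 27.75
tool_pos: [0.5343, -0.0527, 0.1912]
tool_rot: [[-0.178, 0.984, -0.003], [0.984, 0.178, 0.0], [0.001, -0.003, -1.0]]
ft_force: [1.2, -0.3, -3.4]
opening: 0.0592
gripper_force: 30.0
```

Request:
send_rows(increments=[0.5,0.088,0,0,0,0,45,1,0.176,0,0,0,0,45])

```text
time: 28.0
tool_pos: [0.5338, 0.0486, 0.1912]
tool_rot: [[-0.178, 0.984, -0.003], [0.984, 0.178, -0.0], [0.0, -0.003, -1.0]]
ft_force: [1.3, -0.1, -3.5]
opening: 0.059
gripper_force: 30.0
```

Request:
send_rows(increments=[0.5,0.088,0,0,0,0,45,1,0.176,0,0,0,0,45])

```text
time: 28.25
tool_pos: [0.5334, 0.1498, 0.1912]
tool_rot: [[-0.178, 0.984, -0.003], [0.984, 0.178, -0.001], [-0.0, -0.003, -1.0]]
ft_force: [0.7, 0.2, -2.8]
opening: 0.059
gripper_force: 30.0
```

Request:
send_rows(increments=[0.2,0.035,0,0,0,0,45,0.215,0.04,0,0,0,0,45,0.215,0.04,0.3,0,0,0,45,0.215,0.04,0.7,0,0,0,45,0.215,0.04,1,0,0,0,45,0.215,0.04,1,0,0,0,45,0.215,0.04,1,0,0,0,45])

```text
time: 29.12
tool_pos: [0.5357, 0.1693, 0.0937]
tool_rot: [[-0.176, 0.984, 0.001], [0.984, 0.176, -0.0], [-0.0, 0.001, -1.0]]
ft_force: [-0.5, 1.5, -3.3]
opening: 0.059
gripper_force: 30.0
```

Request:
send_rows(increments=[0,0,0.2,0,0,0,45,0,0,0.35,0,0,0,45,0,0,0.42,0,0,0,45,0,0,0.45,0,0,0,45,0,0,0.45,0,0,0,45,0,0,0.45,0,0,0,45])

```text
time: 29.88
tool_pos: [0.5354, 0.1702, 0.0483]
tool_rot: [[-0.178, 0.984, 0.001], [0.984, 0.178, 0.0], [0.0, 0.001, -1.0]]
ft_force: [0.5, 0.1, -3.6]
opening: 0.0588
gripper_force: 30.0
```

```bash
python3 -c "
from h import *
st()"
```

```text
t 29.88 p [0.5354 0.1702 0.0483] yaw_y 10.23 zax [ 7.e-04  2.e-04 -1.e+00] open 0.0588 g 30.0 F [ 0.5  0.1 -3.6] j7 -29.8
```

Request:
send_rows(increments=[0,0,0.03,0,0,0,45,0,0,0.05,0,0,0,45,0,0,0.05,0,0,0,45,0,0,0.05,0,0,0,45])

```text
time: 30.38
tool_pos: [0.5351, 0.17, 0.0432]
tool_rot: [[-0.177, 0.984, 0.0], [0.984, 0.177, -0.0], [-0.0, 0.0, -1.0]]
ft_force: [-1.6, -0.8, 3.2]
opening: 0.0592
gripper_force: 30.0
```

Request:
send_rows(increments=[0,0,0,0,0,0,75,0,0,0,0,0,0,90,0,0,0,0,0,0,100,0,0,0,0,0,0,100,0,0,0,0,0,0,100])

```text
time: 31.0
tool_pos: [0.5351, 0.1701, 0.0429]
tool_rot: [[-0.178, 0.984, 0.0], [0.984, 0.178, -0.0], [-0.0, 0.0, -1.0]]
ft_force: [-0.3, -0.8, 0.2]
opening: 0.0914
gripper_force: 0.0
```

Request:
send_rows(increments=[0,0,-0.2,0,0,0,100,0,0,-0.6,0,0,0,100,0,0,-1,0,0,0,100])

```text
time: 31.38
tool_pos: [0.5348, 0.17, 0.1438]
tool_rot: [[-0.178, 0.984, -0.001], [0.984, 0.178, -0.0], [0.0, -0.001, -1.0]]
ft_force: [0.3, -0.1, -0.1]
opening: 0.0918
gripper_force: 0.0
```

Request:
send_rows(increments=[0,0,-0.4,0,0,0,100,-0.2,-0.01,-0.5,0,0,0,100,-0.6,-0.02,-0.5,0,0,0,100])

```text
time: 31.75
tool_pos: [0.5442, 0.1122, 0.1944]
tool_rot: [[-0.181, 0.983, 0.003], [0.983, 0.181, 0.002], [0.001, 0.003, -1.0]]
ft_force: [0.5, -0.0, -0.4]
opening: 0.0918
gripper_force: 0.0
```

Request:
send_rows(increments=[-0.5,-0.015,0,0,0,0,100,-1,-0.03,0,0,0,0,100])

```text
time: 32.0
tool_pos: [0.5587, 0.0103, 0.1931]
tool_rot: [[-0.178, 0.984, 0.0], [0.984, 0.178, -0.0], [-0.0, 0.0, -1.0]]
ft_force: [0.4, -0.6, 0.6]
opening: 0.0916
gripper_force: 0.0
```

Request:
send_rows(increments=[-0.5,-0.015,0,0,0,0,100,-1,-0.03,0,0,0,0,100])

```text
time: 32.25
tool_pos: [0.5734, -0.0889, 0.193]
tool_rot: [[-0.178, 0.984, 0.0], [0.984, 0.178, -0.0], [-0.0, 0.0, -1.0]]
ft_force: [1.3, 0.7, 0.0]
opening: 0.0917
gripper_force: 0.0
```

Request:
send_rows(increments=[-0.5,-0.015,0,0,0,0,100,-1,-0.03,0,0,0,0,100])

```text
time: 32.5
tool_pos: [0.5882, -0.1878, 0.193]
tool_rot: [[-0.178, 0.984, 0.0], [0.984, 0.178, -0.0], [-0.0, 0.0, -1.0]]
ft_force: [0.9, 0.6, -1.0]
opening: 0.0915
gripper_force: 0.0
```

Request:
send_rows(increments=[-0.5,-0.01,0,0,0,0,100,-1,-0.02,0,0,0,0,100,-1,-0.02,0,0,0,0.11,100,-1,-0.02,0,0,0,0.22,100,-1,-0.02,0,0,0,0.33,100,-1,-0.02,0,0,0,0.44,100,-1,-0.02,0,0,0,0.55,100,-1,-0.02,0,0,0,0.55,100])

```text
time: 33.5
tool_pos: [0.6039, -0.2847, 0.1929]
tool_rot: [[0.601, 0.799, -0.0], [0.799, -0.601, -0.0], [-0.0, -0.0, -1.0]]
ft_force: [-0.3, -0.3, -1.2]
opening: 0.092
gripper_force: 0.0
```

Request:
send_rows(increments=[0,0,0,0,0,0.11,100,0,0,0,0,0,0.22,100,0,0,0,0,0,0.33,100,0,0,0,0,0,0.44,100,0,0,0,0,0,0.525,100,0,0,0,0,0,0.525,100,0,0,0,0,0,0.525,100])

```text
time: 34.38
tool_pos: [0.6039, -0.2849, 0.1929]
tool_rot: [[0.99, 0.141, -0.0], [0.141, -0.99, 0.0], [-0.0, -0.0, -1.0]]
ft_force: [-0.0, 0.2, -1.1]
opening: 0.0917
gripper_force: 0.0
```

Run:
```python
from fit import *
o=st()
W={"wrist":look("wrist",["block"],"w6")};a=fit("block",W,(.604,-.2853));fit("pad",W,(.519,-.023),z=0,yaw=-.23,hull=1)
Tt={"top":snapshot("top")};fit("oiler",Tt,(.536,.347));fit("can",Tt,(.5344,.2573),yaw=.18);fit("jar",Tt,(.535,.17));fit("pad",Tt,(.519,-.023),z=0,yaw=-.23,hull=1)
R=np.array(o["tool_rot"]);print(R.T@(np.array([.6043,-.2853,.0])-o["tool_pos"]))
```

```text
t 34.38 p [ 0.6039 -0.2849  0.1929] yaw_y -81.9 zax [-0.  0. -1.] open 0.0917 g 0.0 F [-0.   0.2 -1.1] j7 -59.9
wrist block 0.96 [ 0.6043 -0.2828  0.0039]
block wrist none
block [ 0.604  -0.2853] yaw 0.0 1-IoU []
pad [ 0.5212 -0.0228] yaw -14.7 1-IoU [('w', np.float64(0.1))]
oiler [0.5354 0.3482] yaw 1.7 1-IoU [('t', np.float64(0.05))]
can [0.5326 0.2587] yaw 7.3 1-IoU [('t', np.float64(0.06))]
jar top none
jar [0.535 0.17 ] yaw 0.0 1-IoU []
pad [ 0.519  -0.0225] yaw -13.6 1-IoU [('t', np.float64(0.05))]
[0.00031505 0.00045024 0.19288169]
```

View pics/w6.png

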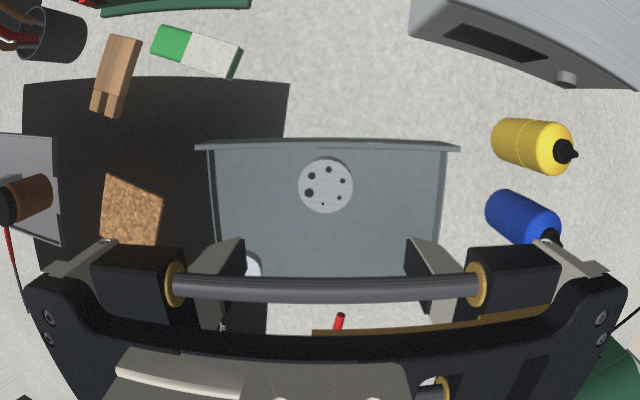

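The block is centred at about (326,185) with both sides clear. I descend to a fingertip height of about 6 mm.

Request:
send_rows(increments=[0.003,0.004,0.5,0,0,0,100,0.003,0.004,0.9,0,0,0,100,0.003,0.004,1.0,0,0,0,100])

```text
time: 35.2
tool_pos: [0.6026, -0.2846, 0.0903]
tool_rot: [[0.991, 0.137, -0.004], [0.137, -0.991, 0.002], [-0.004, -0.002, -1.0]]
ft_force: [-0.2, -1.2, 0.6]
opening: 0.0919
gripper_force: 0.0
```

Request:
send_rows(increments=[0,0,0.4,0,0,0,100,0,0,0.7,0,0,0,100,0,0,0.8,0,0,0,100,0,0,0.8,0,0,0,100,0,0,0.8,0,0,0,100])

```text
time: 35.83
tool_pos: [0.6055, -0.2858, 0.0147]
tool_rot: [[0.991, 0.136, 0.002], [0.136, -0.991, -0.001], [0.002, 0.001, -1.0]]
ft_force: [-0.1, -0.4, 0.3]
opening: 0.0919
gripper_force: 0.0
```

```bash
python3 -c "
from h import *
st()"
```

```text
t 35.83 p [ 0.6055 -0.2858  0.0147] yaw_y -82.17 zax [ 0.0025 -0.001  -1.    ] open 0.0919 g 0.0 F [-0.1 -0.4  0.3] j7 -60.0
```

Request:
send_rows(increments=[0,0,0.03,0,0,0,100,0,0,0.06,0,0,0,100,0,0,0.06,0,0,0,100])

```text
time: 36.2
tool_pos: [0.6041, -0.2852, 0.0068]
tool_rot: [[0.991, 0.136, -0.0], [0.136, -0.991, 0.0], [-0.0, -0.0, -1.0]]
ft_force: [-0.2, 0.4, -0.1]
opening: 0.0918
gripper_force: 0.0
```

Request:
send_rows(increments=[0,0,0,0,0,0,75,0,0,0,0,0,0,60,0,0,0,0,0,0,45,0,0,0,0,0,0,45,0,0,0,0,0,0,45,0,0,0,0,0,0,45])

```text
time: 36.95
tool_pos: [0.6043, -0.2853, 0.007]
tool_rot: [[0.991, 0.136, 0.0], [0.136, -0.991, -0.0], [0.0, 0.0, -1.0]]
ft_force: [-0.1, 0.7, 0.0]
opening: 0.0588
gripper_force: 30.0
```

```bash
python3 -c "
from h import *
st()"
```

```text
t 36.95 p [ 0.6043 -0.2853  0.007 ] yaw_y -82.17 zax [ 1.e-04 -0.e+00 -1.e+00] open 0.0588 g 30.0 F [-0.1  0.7  0. ] j7 -60.0
```

Request:
send_rows(increments=[0,0,-0.1,0,0,0,45,0,0,-0.4,0,0,0,45,0,0,-0.8,0,0,0,45,0,0,-0.8,0,0,0,45])

```text
time: 37.45
tool_pos: [0.6063, -0.2862, 0.0904]
tool_rot: [[0.991, 0.136, 0.006], [0.136, -0.991, -0.002], [0.005, 0.003, -1.0]]
ft_force: [1.1, -0.5, -5.5]
opening: 0.0588
gripper_force: 30.0
```

Request:
send_rows(increments=[-0.06,-0.3,0,0,0,0,45,-0.11,-0.6,0,0,0,0,45,-0.16,-0.9,0,0,0,0,45])

```text
time: 37.83
tool_pos: [0.5747, -0.1971, 0.0854]
tool_rot: [[0.991, 0.136, -0.002], [0.136, -0.991, 0.001], [-0.002, -0.001, -1.0]]
ft_force: [0.1, -0.1, -4.4]
opening: 0.0588
gripper_force: 30.0
```

Request:
send_rows(increments=[-0.08,-0.45,0,0,0,0,45,-0.16,-0.9,0,0,0,0,45])

```text
time: 38.08
tool_pos: [0.5465, -0.1101, 0.0856]
tool_rot: [[0.991, 0.136, -0.002], [0.136, -0.991, 0.0], [-0.002, -0.001, -1.0]]
ft_force: [1.1, 1.0, -5.0]
opening: 0.0587
gripper_force: 30.0
```

Request:
send_rows(increments=[-0.08,-0.45,0,0,0,0,45,-0.16,-0.92,0,0,0,0,45,-0.16,-0.92,0.2,0,0,0,45,-0.16,-0.92,0.4,0,0,0,45,-0.16,-0.92,0.5,0,0,0,45,-0.16,-0.92,0.5,0,0,0,45,-0.16,-0.92,0.5,0,0,0,45])

```text
time: 38.95
tool_pos: [0.52, -0.0226, 0.0373]
tool_rot: [[0.991, 0.136, 0.001], [0.136, -0.991, -0.0], [0.001, 0.0, -1.0]]
ft_force: [-0.3, -0.2, -5.3]
opening: 0.0589
gripper_force: 30.0
```

Run:
```python
from fit import *
o=st()
s=look("wrist",["pad","block"],"w7");fit("pad",{"wrist":s},(.5195,-.0225),z=0,yaw=-.24,hull=1)
```

```text
t 38.95 p [ 0.52   -0.0226  0.0373] yaw_y -82.19 zax [ 5.e-04 -0.e+00 -1.e+00] open 0.0589 g 30.0 F [-0.3 -0.2 -5.3] j7 -85.0
wrist block 0.81 [ 0.5201 -0.0212  0.0359]
pad wrist none
pad [ 0.5195 -0.0225] yaw -13.8 1-IoU []
```

View pics/w7.png

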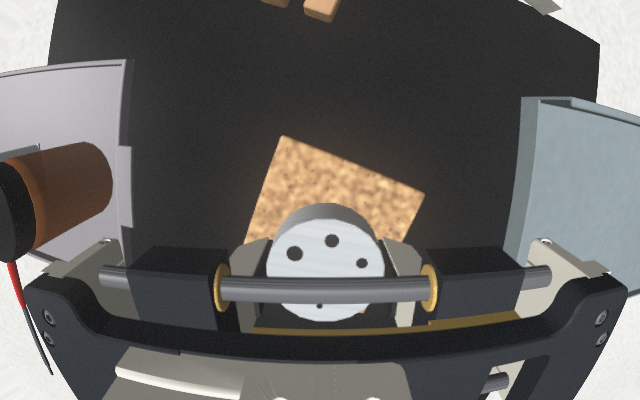

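The wrist view shows the block over the cork, with the far pad corners at (281,136) and (424,192). I check the pad centre against those.

Run:
```python
from fit import *
s=snapshot("wrist")
from scipy.optimize import least_squares
def f(p):
    c,si=np.cos(p[2]),np.sin(p[2]);L=np.array([[.05,.05],[.05,-.05]])
    P=np.c_[L@np.array([[c,si],[-si,c]])+p[:2],[.008,.008]]
    return (proj(s,P,True)-[[281.5,136.5],[424.5,192]]).ravel()
print(f([.5195,-.0225,-.2390]));r=least_squares(f,[.5195,-.0225,-.24],x_scale=[.01,.01,.1]);print(r.x,r.cost)
```

```text
[-3.65138785 -1.37491944  0.00605699  1.82934786]
[ 0.51961011 -0.02426329 -0.22802373] 4.90665755967588
```

Request:
send_rows(increments=[0,0.007,0.1,0,0,0,45,0,0.007,0.16,0,0,0,45,0,0.007,0.2,0,0,0,45,0,0.007,0.22,0,0,0,45,0,0.007,0.23,0,0,0,45,0,0.007,0.235,0,0,0,45,0,0.007,0.24,0,0,0,45,0,0.007,0.245,0,0,0,45,0,0.007,0.245,0,0,0,45])

```text
time: 40.33
tool_pos: [0.5198, -0.0231, 0.0124]
tool_rot: [[0.991, 0.136, 0.0], [0.136, -0.991, -0.0], [0.0, 0.0, -1.0]]
ft_force: [-0.4, -0.3, -4.9]
opening: 0.0591
gripper_force: 30.0
```

```bash
python3 -c "
from h import *
st()"
```

```text
t 40.33 p [ 0.5198 -0.0231  0.0124] yaw_y -82.17 zax [ 1.e-04 -0.e+00 -1.e+00] open 0.0591 g 30.0 F [-0.4 -0.3 -4.9] j7 -85.0
```

Request:
send_rows(increments=[0,0,0.003,0,0,0,45,0,0,0.005,0,0,0,45,0,0,0.005,0,0,0,45])

```text
time: 40.7
tool_pos: [0.5198, -0.0231, 0.0119]
tool_rot: [[0.991, 0.136, 0.0], [0.136, -0.991, -0.0], [0.0, 0.0, -1.0]]
ft_force: [-0.2, -0.0, -5.3]
opening: 0.059
gripper_force: 30.0
```

Request:
send_rows(increments=[0,0,0,0,0,0,70,0,0,0,0,0,0,80,0,0,0,0,0,0,95,0,0,0,0,0,0,95,0,0,0,0,0,0,95])

```text
time: 41.32
tool_pos: [0.5198, -0.0231, 0.012]
tool_rot: [[0.991, 0.136, 0.0], [0.136, -0.991, -0.0], [0.0, 0.0, -1.0]]
ft_force: [-0.6, 0.3, 0.1]
opening: 0.0876
gripper_force: 0.0
```

Request:
send_rows(increments=[0,0,-0.2,0,0,0,95,0,0,-0.6,0,0,0,95,0,0,-1,0,0,0,95])

```text
time: 41.7
tool_pos: [0.5194, -0.0231, 0.1128]
tool_rot: [[0.991, 0.136, -0.001], [0.136, -0.991, -0.0], [-0.001, -0.0, -1.0]]
ft_force: [1.7, -0.3, 0.2]
opening: 0.0874
gripper_force: 0.0
```

Request:
send_rows(increments=[0,0,-0.4,0,0,0,95,0,0,-0.8,0,0,0,95,0,0,-0.8,0,0,0,95])

```text
time: 42.08
tool_pos: [0.5217, -0.023, 0.195]
tool_rot: [[0.991, 0.136, 0.006], [0.136, -0.991, 0.0], [0.006, 0.001, -1.0]]
ft_force: [-0.8, -0.5, -1.5]
opening: 0.087
gripper_force: 0.0
```

Run:
```python
from fit import *
o=st()
s={"wrist":look("wrist",["block","pad"],"w8")};fit("block",s,(.5198,-.0231),z=.008);fit("pad",s,(.5195,-.0225),z=0,yaw=-.24,hull=1)
fit("jar",{"scene":look("scene",[])},(.5351,.1701))
```

```text
t 42.08 p [ 0.5217 -0.023   0.195 ] yaw_y -82.17 zax [ 6.e-03  3.e-04 -1.e+00] open 0.087 g 0.0 F [-0.8 -0.5 -1.5] j7 -85.0
wrist block 0.62 [ 0.518  -0.0228  0.0108]
block [ 0.5202 -0.0232] yaw 2.5 1-IoU [('w', np.float64(0.03))]
pad [ 0.521  -0.0234] yaw -14.2 1-IoU [('w', np.float64(0.02))]
jar [0.5356 0.1688] yaw -0.3 1-IoU [('s', np.float64(0.05))]
```

View pics/w8.png

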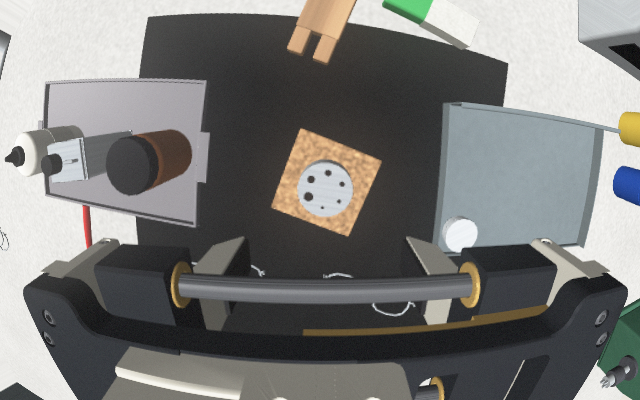

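The block sits flat in the middle of the pad at (326,189). The three containers stand on the tray and the spectacles are undisturbed. Now I go back for the jar.

Request:
send_rows(increments=[0,0,0,0,0,-0.11,100,0,0,0,0,0,-0.22,100,0,0,0,0,0,-0.33,100,0,0,0,0,0,-0.44,100,0,0,0,0,0,-0.55,100,0,0,0,0,0,-0.55,100])

```text
time: 43.18
tool_pos: [0.5194, -0.0232, 0.1913]
tool_rot: [[0.573, 0.82, -0.001], [0.82, -0.573, 0.0], [-0.001, -0.001, -1.0]]
ft_force: [0.8, 0.4, -0.0]
opening: 0.0918
gripper_force: 0.0
```

Request:
send_rows(increments=[0,0,0,0,0,-0.11,100,0,0,0,0,0,-0.22,100,0,0,0,0,0,-0.33,100,0,0,0,0,0,-0.44,100,0,0,0,0,0,-0.525,100,0,0,0,0,0,-0.525,100])

```text
time: 43.92
tool_pos: [0.5196, -0.0232, 0.1916]
tool_rot: [[-0.173, 0.985, -0.001], [0.985, 0.173, 0.0], [0.0, -0.001, -1.0]]
ft_force: [1.2, 0.0, 1.0]
opening: 0.0916
gripper_force: 0.0
```

Request:
send_rows(increments=[0.4,0.12,0,0,0,0,100,0.93,0.24,0,0,0,0,100])

```text
time: 44.18
tool_pos: [0.5273, 0.0723, 0.1918]
tool_rot: [[-0.168, 0.986, 0.0], [0.986, 0.168, -0.001], [-0.001, 0.0, -1.0]]
ft_force: [-0.4, 0.8, -0.1]
opening: 0.092
gripper_force: 0.0
```

Request:
send_rows(increments=[0.5,0.12,0,0,0,0,100,0.94,0.25,0,0,0,0,100,0.94,0.25,0,0,0,0,100,0.94,0.25,0,0,0,0,100])

```text
time: 44.68
tool_pos: [0.5347, 0.169, 0.1915]
tool_rot: [[-0.174, 0.985, -0.001], [0.985, 0.174, -0.001], [-0.001, -0.001, -1.0]]
ft_force: [0.7, -0.9, 0.6]
opening: 0.0916
gripper_force: 0.0
```

Run:
```python
from fit import *
o=st()
s={"wrist":look("wrist",[])};fit("jar",s,(.5351,.1701))
R=np.array(o["tool_rot"]);print(R.T@(np.array([.5351,.1701,.043])-o["tool_pos"]))
```

```text
t 44.67 p [0.5347 0.169  0.1915] yaw_y 10.03 zax [-6.e-04 -9.e-04 -1.e+00] open 0.0916 g 0.0 F [ 0.7 -0.9  0.6] j7 -21.3
jar [0.5343 0.1712] yaw 1.9 1-IoU [('w', np.float64(0.04))]
[0.00111838 0.00071981 0.14852843]
```

Request:
send_rows(increments=[0.011,0.005,0.5,0,0,0,100,0.011,0.005,0.9,0,0,0,100,0.011,0.005,1.0,0,0,0,100])

```text
time: 45.15
tool_pos: [0.5337, 0.1686, 0.0898]
tool_rot: [[-0.175, 0.985, -0.004], [0.985, 0.175, -0.002], [-0.001, -0.004, -1.0]]
ft_force: [-0.1, 0.4, 0.3]
opening: 0.092
gripper_force: 0.0
```

Request:
send_rows(increments=[0,0,0.3,0,0,0,100,0,0,0.485,0,0,0,100,0,0,0.485,0,0,0,100,0,0,0.485,0,0,0,100])

```text
time: 45.65
tool_pos: [0.5361, 0.1709, 0.0449]
tool_rot: [[-0.177, 0.984, 0.002], [0.984, 0.177, 0.001], [0.0, 0.002, -1.0]]
ft_force: [0.2, -0.1, 0.4]
opening: 0.0921
gripper_force: 0.0
```

Request:
send_rows(increments=[0,0,0,0,0,0,70,0,0,0,0,0,0,60,0,0,0,0,0,0,45,0,0,0,0,0,0,45,0,0,0,0,0,0,45,0,0,0,0,0,0,45])

```text
time: 46.4
tool_pos: [0.5351, 0.1708, 0.0435]
tool_rot: [[-0.177, 0.984, 0.0], [0.984, 0.177, -0.0], [-0.0, 0.0, -1.0]]
ft_force: [-0.8, -0.7, 4.5]
opening: 0.0593
gripper_force: 30.0
```

Run:
```python
from h import *
o=st();R=np.array(o["tool_rot"]);print(R.T@(np.array([.5363,-.2985,.0])-o["tool_pos"]))
```

```text
t 46.4 p [0.5351 0.1708 0.0435] yaw_y 10.22 zax [ 1.e-04 -1.e-04 -1.e+00] open 0.0593 g 30.0 F [-0.8 -0.7  4.5] j7 -26.0
[-0.46206194 -0.08209317  0.04358319]
```

Request:
send_rows(increments=[0,0,-0.2,0,0,0,45,0,0,-0.6,0,0,0,45,0,0,-1,0,0,0,45])

```text
time: 46.78
tool_pos: [0.5343, 0.1705, 0.1436]
tool_rot: [[-0.178, 0.984, -0.002], [0.984, 0.178, -0.001], [-0.0, -0.002, -1.0]]
ft_force: [0.8, -0.4, -3.5]
opening: 0.0594
gripper_force: 30.0
```

Request:
send_rows(increments=[0,0,-0.4,0,0,0,45,-0.1,-0.01,-0.5,0,0,0,45,-0.4,-0.07,-0.5,0,0,0,45])

```text
time: 47.15
tool_pos: [0.5351, 0.1309, 0.1931]
tool_rot: [[-0.18, 0.984, 0.0], [0.984, 0.18, 0.001], [0.001, 0.0, -1.0]]
ft_force: [-0.0, 0.0, -4.3]
opening: 0.0591
gripper_force: 30.0
```

Request:
send_rows(increments=[-0.5,-0.088,0,0,0,0,45,-1,-0.175,0,0,0,0,45])

```text
time: 47.4
tool_pos: [0.5347, 0.0264, 0.1917]
tool_rot: [[-0.178, 0.984, -0.003], [0.984, 0.178, -0.001], [-0.0, -0.003, -1.0]]
ft_force: [0.7, 0.3, -4.4]
opening: 0.0591
gripper_force: 30.0
```

Request:
send_rows(increments=[-0.5,-0.088,0,0,0,0,45,-1,-0.175,0,0,0,0,45])

```text
time: 47.65
tool_pos: [0.5349, -0.0753, 0.1917]
tool_rot: [[-0.177, 0.984, -0.003], [0.984, 0.177, -0.0], [0.0, -0.003, -1.0]]
ft_force: [1.1, 0.0, -3.8]
opening: 0.0591
gripper_force: 30.0
```

Request:
send_rows(increments=[-0.5,-0.088,0,0,0,0,45,-1,-0.175,0,0,0,0,45])

```text
time: 47.9
tool_pos: [0.5354, -0.1766, 0.1916]
tool_rot: [[-0.177, 0.984, -0.003], [0.984, 0.177, 0.0], [0.001, -0.003, -1.0]]
ft_force: [0.3, -0.1, -3.7]
opening: 0.0592
gripper_force: 30.0
```

Request:
send_rows(increments=[-0.5,-0.088,0,0,0,0,45,-1,-0.175,0,0,0,0,45])

```text
time: 48.15
tool_pos: [0.5358, -0.2779, 0.1914]
tool_rot: [[-0.177, 0.984, -0.003], [0.984, 0.177, 0.001], [0.001, -0.003, -1.0]]
ft_force: [1.7, 0.0, -4.1]
opening: 0.0589
gripper_force: 30.0
```

Request:
send_rows(increments=[-0.2,-0.035,0,0,0,0,45,-0.216,-0.05,0,0,0,0,45,-0.216,-0.05,0.3,0,0,0,45,-0.216,-0.05,0.7,0,0,0,45,-0.216,-0.05,1,0,0,0,45,-0.216,-0.05,1,0,0,0,45,-0.216,-0.05,1,0,0,0,45])

```text
time: 49.02
tool_pos: [0.5371, -0.2972, 0.0944]
tool_rot: [[-0.179, 0.984, 0.001], [0.984, 0.179, 0.0], [-0.0, 0.001, -1.0]]
ft_force: [-0.1, -0.1, -2.9]
opening: 0.0587
gripper_force: 30.0
```

Request:
send_rows(increments=[0,0,0.2,0,0,0,45,0,0,0.35,0,0,0,45,0,0,0.42,0,0,0,45,0,0,0.45,0,0,0,45,0,0,0.45,0,0,0,45,0,0,0.45,0,0,0,45])

```text
time: 49.78
tool_pos: [0.5366, -0.2982, 0.0489]
tool_rot: [[-0.177, 0.984, 0.001], [0.984, 0.177, -0.0], [-0.0, 0.001, -1.0]]
ft_force: [0.2, -0.2, -3.3]
opening: 0.0588
gripper_force: 30.0
```

Run:
```python
from h import *
o=st();R=np.array(o["tool_rot"]);print(R.T@(np.array([.5363,-.2980,.0435])-o["tool_pos"]))
```

```text
t 49.77 p [ 0.5366 -0.2982  0.0489] yaw_y 10.22 zax [ 7.e-04 -4.e-04 -1.e+00] open 0.0588 g 30.0 F [ 0.2 -0.2 -3.3] j7 26.7
[ 0.00022161 -0.00031928  0.00541194]
```

Request:
send_rows(increments=[0.001,-0.002,0.03,0,0,0,45,0.001,-0.002,0.053,0,0,0,45,0.001,-0.002,0.053,0,0,0,45,0.001,-0.002,0.053,0,0,0,45])

```text
time: 50.28
tool_pos: [0.5361, -0.298, 0.0436]
tool_rot: [[-0.177, 0.984, 0.0], [0.984, 0.177, -0.0], [-0.0, 0.0, -1.0]]
ft_force: [-3.0, 1.4, 5.8]
opening: 0.0588
gripper_force: 30.0
```

Request:
send_rows(increments=[0,0,0,0,0,0,75,0,0,0,0,0,0,90,0,0,0,0,0,0,100,0,0,0,0,0,0,100,0,0,0,0,0,0,100])

```text
time: 50.9
tool_pos: [0.5361, -0.298, 0.0431]
tool_rot: [[-0.178, 0.984, 0.0], [0.984, 0.178, -0.0], [-0.0, 0.0, -1.0]]
ft_force: [0.5, 0.2, -1.4]
opening: 0.0917
gripper_force: 0.0
```

Request:
send_rows(increments=[0,0,-0.2,0,0,0,100,0,0,-0.6,0,0,0,100,0,0,-1,0,0,0,100])

```text
time: 51.28
tool_pos: [0.5359, -0.2978, 0.144]
tool_rot: [[-0.178, 0.984, -0.001], [0.984, 0.178, 0.0], [0.0, -0.0, -1.0]]
ft_force: [0.7, 0.2, 0.8]
opening: 0.0918
gripper_force: 0.0
```

Request:
send_rows(increments=[0,0,-0.4,0,0,0,100,0,0,-0.7,0,0,0,100,0,0,-0.7,0,0,0,100,0,0,-0.7,0,0,0,100])

```text
time: 51.78
tool_pos: [0.5357, -0.2978, 0.2125]
tool_rot: [[-0.178, 0.984, -0.001], [0.984, 0.178, 0.0], [0.0, -0.001, -1.0]]
ft_force: [-0.2, 0.1, -0.5]
opening: 0.092
gripper_force: 0.0
```

Run:
```python
from fit import *
o=st()
s={"wrist":look("wrist",[])};fit("jar",s,(.5362,-.2984));fit("jar",{**s,"top":look("top",[])},(.5362,-.2984))
R=np.array(o["tool_rot"]);print(R.T@(np.array([.5342,.2571,.0649])-o["tool_pos"]))
```

```text
t 51.77 p [ 0.5357 -0.2978  0.2125] yaw_y 10.22 zax [-8.e-04  2.e-04 -1.e+00] open 0.092 g 0.0 F [-0.2  0.1 -0.5] j7 29.3
jar [ 0.5352 -0.2981] yaw 0.4 1-IoU [('w', np.float64(0.03))]
jar [ 0.5353 -0.298 ] yaw 1.5 1-IoU [('w', np.float64(0.03)), ('t', np.float64(0.3))]
[0.54630317 0.09714483 0.1477312 ]
```

The jar is back within about 1 mm. Next is the can.

Request:
send_rows(increments=[0.3,0.05,0,0,0,0,100,0.7,0.12,0,0,0,0,100,1,0.178,0,0,0,0,100])

```text
time: 52.4
tool_pos: [0.5357, -0.1945, 0.2127]
tool_rot: [[-0.178, 0.984, -0.001], [0.984, 0.178, 0.001], [0.001, -0.0, -1.0]]
ft_force: [1.4, -0.3, -0.0]
opening: 0.0915
gripper_force: 0.0
```

Request:
send_rows(increments=[0.5,0.088,0,0,0,0,100,1,0.178,0,0,0,0,100])

```text
time: 52.65
tool_pos: [0.5354, -0.0935, 0.2128]
tool_rot: [[-0.177, 0.984, -0.0], [0.984, 0.177, 0.0], [0.0, -0.0, -1.0]]
ft_force: [1.7, 0.3, -0.8]
opening: 0.0921
gripper_force: 0.0
```

Request:
send_rows(increments=[0.5,0.088,0,0,0,0,100,1,0.178,0,0,0,0,100])

```text
time: 52.9
tool_pos: [0.5351, 0.0083, 0.2128]
tool_rot: [[-0.177, 0.984, -0.0], [0.984, 0.177, -0.0], [-0.0, -0.0, -1.0]]
ft_force: [0.9, -0.1, 0.4]
opening: 0.092
gripper_force: 0.0
```

Request:
send_rows(increments=[0.5,0.088,0,0,0,0,100,1,0.178,0,0,0,0,100])

```text
time: 53.15
tool_pos: [0.5349, 0.1099, 0.2128]
tool_rot: [[-0.177, 0.984, -0.0], [0.984, 0.177, -0.0], [-0.0, -0.0, -1.0]]
ft_force: [1.1, 0.5, 0.3]
opening: 0.0919
gripper_force: 0.0
```

Request:
send_rows(increments=[0.5,0.088,0,0,0,0,100,1,0.178,0,0,0,0,100])

```text
time: 53.4
tool_pos: [0.5347, 0.2114, 0.2128]
tool_rot: [[-0.177, 0.984, -0.0], [0.984, 0.177, -0.0], [-0.0, -0.0, -1.0]]
ft_force: [0.4, 0.1, 0.1]
opening: 0.0916
gripper_force: 0.0
```

Request:
send_rows(increments=[0.3,0.05,0,0,0,0,100,0.463,0.08,0,0,0,0,100,0.463,0.08,0,0,0,0,100,0.463,0.08,0,0,0,0,100])

```text
time: 53.9
tool_pos: [0.5351, 0.255, 0.2129]
tool_rot: [[-0.176, 0.984, -0.0], [0.984, 0.176, -0.001], [-0.001, -0.0, -1.0]]
ft_force: [0.4, -1.6, 0.1]
opening: 0.0925
gripper_force: 0.0
```

Run:
```python
from fit import *
o=st()
s={"wrist":look("wrist",[])};fit("can",s,(.5342,.2571),yaw=.178)
R=np.array(o["tool_rot"]);print(R.T@(np.array([.5342,.2571,.0650])-o["tool_pos"]))
```

```text
t 53.9 p [0.5351 0.255  0.2129] yaw_y 10.11 zax [-1.0e-04 -1.3e-03 -1.0e+00] open 0.0925 g 0.0 F [ 0.4 -1.6  0.1] j7 -29.6
can [0.5339 0.2578] yaw 9.4 1-IoU [('w', np.float64(0.03))]
[ 0.00244239 -0.00042662  0.14789185]
```

Request:
send_rows(increments=[0.015,-0.008,0.5,0,0,0,100,0.015,-0.008,0.9,0,0,0,100,0.015,-0.008,1.0,0,0,0,100])

```text
time: 54.38
tool_pos: [0.5325, 0.2561, 0.111]
tool_rot: [[-0.176, 0.984, -0.003], [0.984, 0.176, -0.003], [-0.002, -0.004, -1.0]]
ft_force: [-0.3, 0.1, -0.1]
opening: 0.0921
gripper_force: 0.0
```

Request:
send_rows(increments=[0,0,0.3,0,0,0,100,0,0,0.48,0,0,0,100,0,0,0.48,0,0,0,100,0,0,0.48,0,0,0,100])

```text
time: 54.88
tool_pos: [0.5343, 0.2586, 0.0663]
tool_rot: [[-0.177, 0.984, 0.001], [0.984, 0.177, 0.001], [0.0, 0.002, -1.0]]
ft_force: [0.4, 0.6, -0.3]
opening: 0.0916
gripper_force: 0.0
```

Request:
send_rows(increments=[0,0,0,0,0,0,60,0,0,0,0,0,0,45,0,0,0,0,0,0,30,0,0,0,0,0,0,30,0,0,0,0,0,0,30,0,0,0,0,0,0,30,0,0,0,0,0,0,30])

```text
time: 55.75
tool_pos: [0.5336, 0.2582, 0.0651]
tool_rot: [[-0.177, 0.984, 0.0], [0.984, 0.177, -0.0], [-0.0, 0.0, -1.0]]
ft_force: [0.3, -0.4, -0.5]
opening: 0.0439
gripper_force: 29.9
```

Run:
```python
from h import *
o=st();R=np.array(o["tool_rot"]);p=o["tool_pos"];print(R.T@(np.array([.5938,-.2199,.065])-[.5342,.2571,.065]), R.T@(p-np.array([.5342,.2571,.065])))
```

```text
t 55.75 p [0.5336 0.2582 0.0651] yaw_y 10.22 zax [ 0. -0. -1.] open 0.0439 g 29.9 F [ 0.3 -0.4 -0.5] j7 -34.1
[-4.80007272e-01 -2.59649516e-02  3.11876177e-06] [ 1.21952748e-03 -3.95298715e-04 -8.02086286e-05]
```

Request:
send_rows(increments=[0,0,-0.2,0,0,0,30,0,0,-0.6,0,0,0,30,0,0,-1,0,0,0,30])

```text
time: 56.12
tool_pos: [0.5329, 0.2579, 0.1655]
tool_rot: [[-0.178, 0.984, -0.002], [0.984, 0.178, -0.001], [-0.001, -0.002, -1.0]]
ft_force: [0.4, 0.3, -2.8]
opening: 0.0438
gripper_force: 29.9
```

Request:
send_rows(increments=[0,0,-0.4,0,0,0,30,-0.1,0,-0.5,0,0,0,30,-0.4,-0.02,-0.5,0,0,0,30])

```text
time: 56.5
tool_pos: [0.5383, 0.2192, 0.215]
tool_rot: [[-0.18, 0.984, 0.0], [0.984, 0.18, 0.001], [0.001, 0.0, -1.0]]
ft_force: [0.1, -0.6, -2.9]
opening: 0.044
gripper_force: 29.9
```

Request:
send_rows(increments=[-0.5,-0.025,0,0,0,0,30,-1,-0.055,0,0,0,0,30])

```text
time: 56.75
tool_pos: [0.5502, 0.1167, 0.2134]
tool_rot: [[-0.178, 0.984, -0.002], [0.984, 0.178, -0.001], [-0.001, -0.003, -1.0]]
ft_force: [0.7, 0.6, -2.2]
opening: 0.044
gripper_force: 29.9
```

Request:
send_rows(increments=[-0.5,-0.025,0,0,0,0,30,-1,-0.055,0,0,0,0,30])

```text
time: 57.0
tool_pos: [0.5624, 0.0171, 0.2135]
tool_rot: [[-0.177, 0.984, -0.002], [0.984, 0.177, -0.001], [-0.0, -0.003, -1.0]]
ft_force: [1.4, -0.4, -2.1]
opening: 0.0438
gripper_force: 29.9
```

Request:
send_rows(increments=[-0.5,-0.025,0,0,0,0,30,-1,-0.055,0,0,0,0,30])

```text
time: 57.25
tool_pos: [0.5746, -0.0821, 0.2134]
tool_rot: [[-0.177, 0.984, -0.003], [0.984, 0.177, -0.0], [0.0, -0.003, -1.0]]
ft_force: [1.3, 0.1, -2.2]
opening: 0.044
gripper_force: 29.9
```

Request:
send_rows(increments=[-0.5,-0.025,0,0,0,0,30,-1,-0.055,0,0,0,0,30])

```text
time: 57.5
tool_pos: [0.5868, -0.1813, 0.2133]
tool_rot: [[-0.177, 0.984, -0.003], [0.984, 0.177, 0.0], [0.001, -0.003, -1.0]]
ft_force: [0.4, -1.0, -2.4]
opening: 0.0438
gripper_force: 29.9
```

Request:
send_rows(increments=[-0.3,-0.01,0,0,0,0,30,-0.4,-0.016,0,0,0,0,30,-0.4,-0.016,0,0,0,0,30,-0.4,-0.016,0.3,0,0,0,30,-0.4,-0.016,0.7,0,0,0,30,-0.4,-0.016,1,0,0,0,30,-0.4,-0.016,1,0,0,0,30,-0.4,-0.016,1,0,0,0,30])

```text
time: 58.5
tool_pos: [0.5944, -0.2176, 0.1164]
tool_rot: [[-0.179, 0.984, 0.001], [0.984, 0.179, 0.0], [-0.0, 0.001, -1.0]]
ft_force: [-0.8, -0.8, -1.6]
opening: 0.0441
gripper_force: 29.9
```

Run:
```python
from h import *
o=st();R=np.array(o["tool_rot"]);print(R.T@(np.array([.5936,-.2187,.0652])-o["tool_pos"]))
```

```text
t 58.5 p [ 0.5944 -0.2176  0.1164] yaw_y 10.3 zax [ 1.4e-03  1.0e-04 -1.0e+00] open 0.0441 g 29.9 F [-0.8 -0.8 -1.6] j7 17.8
[-0.00089502 -0.00103863  0.05118588]
```

Request:
send_rows(increments=[-0.006,-0.003,0.2,0,0,0,30,-0.006,-0.003,0.35,0,0,0,30,-0.006,-0.003,0.44,0,0,0,30,-0.006,-0.003,0.47,0,0,0,30,-0.006,-0.003,0.485,0,0,0,30,-0.006,-0.003,0.495,0,0,0,30,-0.006,-0.003,0.495,0,0,0,30])

```text
time: 59.38
tool_pos: [0.5935, -0.2194, 0.0659]
tool_rot: [[-0.177, 0.984, 0.0], [0.984, 0.177, -0.0], [-0.0, 0.0, -1.0]]
ft_force: [0.6, 0.8, -2.7]
opening: 0.0439
gripper_force: 29.9
```

Run:
```python
from h import *
o=st();R=np.array(o["tool_rot"]);print(R.T@(np.array([.5936,-.2187,.0652])-o["tool_pos"]))
```

```text
t 59.38 p [ 0.5935 -0.2194  0.0659] yaw_y 10.22 zax [ 4.e-04 -2.e-04 -1.e+00] open 0.0439 g 29.9 F [ 0.6  0.8 -2.7] j7 16.9
[0.00065975 0.00018308 0.00068527]
```

Request:
send_rows(increments=[0.005,0,0.004,0,0,0,30,0.005,0,0.008,0,0,0,30,0.005,0,0.008,0,0,0,30])

```text
time: 59.75
tool_pos: [0.5934, -0.2188, 0.0651]
tool_rot: [[-0.178, 0.984, 0.0], [0.984, 0.178, -0.0], [-0.0, 0.0, -1.0]]
ft_force: [-1.1, 1.6, 0.4]
opening: 0.0437
gripper_force: 29.9
```

Request:
send_rows(increments=[0,0,0,0,0,0,65,0,0,0,0,0,0,85,0,0,0,0,0,0,100,0,0,0,0,0,0,100,0,0,0,0,0,0,100])

```text
time: 60.38
tool_pos: [0.5933, -0.2189, 0.0648]
tool_rot: [[-0.177, 0.984, 0.0], [0.984, 0.177, -0.0], [-0.0, 0.0, -1.0]]
ft_force: [-0.1, 0.0, -0.7]
opening: 0.0887
gripper_force: 0.0
```

Request:
send_rows(increments=[0,0,-0.2,0,0,0,100,0,0,-0.6,0,0,0,100,0,0,-1,0,0,0,100])

```text
time: 60.75
tool_pos: [0.593, -0.2188, 0.1657]
tool_rot: [[-0.178, 0.984, -0.001], [0.984, 0.178, 0.0], [0.0, -0.001, -1.0]]
ft_force: [0.4, -0.4, 0.7]
opening: 0.0918
gripper_force: 0.0
```

Request:
send_rows(increments=[0,0,-0.4,0,0,0,100,0,0,-0.5,0,0,0,100,0,0,-0.5,0,0,0,100,0,0,-0.5,0,0,0,100])

```text
time: 61.25
tool_pos: [0.5924, -0.2187, 0.2133]
tool_rot: [[-0.177, 0.984, -0.002], [0.984, 0.177, 0.001], [0.001, -0.002, -1.0]]
ft_force: [0.0, -0.9, -0.4]
opening: 0.0917
gripper_force: 0.0
```

Run:
```python
from fit import *
o=st()
s={"wrist":look("wrist",[])};fit("can",s,(.5936,-.219),yaw=.178)
R=np.array(o["tool_rot"]);print(R.T@(np.array([.5359,.3471,.07])-o["tool_pos"]))
```

```text
t 61.25 p [ 0.5924 -0.2187  0.2133] yaw_y 10.22 zax [-2.4e-03  6.0e-04 -1.0e+00] open 0.0917 g 0.0 F [ 0.  -0.9 -0.4] j7 19.5
can [ 0.5929 -0.2186] yaw 10.2 1-IoU [('w', np.float64(0.04))]
[0.56671838 0.04510725 0.14371327]
```

The can is back too, within about 1 mm. Last is the oiler.

Request:
send_rows(increments=[0.3,0.02,0,0,0,0,100,0.7,0.05,0,0,0,0,100,1,0.08,0,0,0,0,100])

```text
time: 61.72
tool_pos: [0.5828, -0.1171, 0.2139]
tool_rot: [[-0.178, 0.984, -0.001], [0.984, 0.178, 0.001], [0.001, -0.001, -1.0]]
ft_force: [-0.3, 0.1, 0.2]
opening: 0.0919
gripper_force: 0.0
```

Request:
send_rows(increments=[0.5,0.04,0,0,0,0,100,1,0.08,0,0,0,0,100])

```text
time: 61.98
tool_pos: [0.5729, -0.018, 0.2139]
tool_rot: [[-0.177, 0.984, -0.001], [0.984, 0.177, 0.0], [0.0, -0.001, -1.0]]
ft_force: [0.7, 0.9, -0.1]
opening: 0.0919
gripper_force: 0.0
```

Request:
send_rows(increments=[0.5,0.04,0,0,0,0,100,1,0.08,0,0,0,0,100])

```text
time: 62.22
tool_pos: [0.563, 0.0821, 0.214]
tool_rot: [[-0.177, 0.984, -0.001], [0.984, 0.177, -0.0], [-0.0, -0.001, -1.0]]
ft_force: [0.8, 0.0, 0.8]
opening: 0.0913
gripper_force: 0.0
```

Request:
send_rows(increments=[0.5,0.04,0,0,0,0,100,1,0.08,0,0,0,0,100])

```text
time: 62.48
tool_pos: [0.5532, 0.1818, 0.214]
tool_rot: [[-0.177, 0.984, -0.001], [0.984, 0.177, -0.0], [-0.0, -0.001, -1.0]]
ft_force: [0.8, 1.5, 0.0]
opening: 0.0918
gripper_force: 0.0
```

Request:
send_rows(increments=[0.5,0.04,0,0,0,0,100,1,0.08,0,0,0,0,100])

```text
time: 62.72
tool_pos: [0.5433, 0.2816, 0.2139]
tool_rot: [[-0.177, 0.984, -0.001], [0.984, 0.177, -0.001], [-0.001, -0.001, -1.0]]
ft_force: [0.3, 0.2, 0.1]
opening: 0.0918
gripper_force: 0.0
```

Request:
send_rows(increments=[0.4,0.02,0,0,0,0,100,0.667,0.04,0,0,0,0,100,0.667,0.04,0,0,0,0,100,0.667,0.04,0,0,0,0,100,0.667,0.04,0,0,0,0,100])

```text
time: 63.35
tool_pos: [0.5365, 0.3452, 0.2145]
tool_rot: [[-0.176, 0.984, -0.0], [0.984, 0.176, -0.001], [-0.001, -0.0, -1.0]]
ft_force: [0.4, 0.7, -0.1]
opening: 0.0917
gripper_force: 0.0
```

Run:
```python
from fit import *
o=st()
s={"wrist":look("wrist",[])};fit("oiler",s,(.5359,.3471))
R=np.array(o["tool_rot"]);print(R.T@(np.array([.5357,.3472,.07])-o["tool_pos"]))
```

```text
t 63.35 p [0.5365 0.3452 0.2145] yaw_y 10.12 zax [-2.e-04 -1.e-03 -1.e+00] open 0.0917 g 0.0 F [ 0.4  0.7 -0.1] j7 -37.0
oiler [0.5361 0.3473] yaw 1.4 1-IoU [('w', np.float64(0.03))]
[ 0.00229079 -0.00036817  0.1444974 ]
```

Request:
send_rows(increments=[0.01,-0.004,0.5,0,0,0,100,0.01,-0.004,0.9,0,0,0,100,0.01,-0.004,1.0,0,0,0,100])

```text
time: 63.82
tool_pos: [0.5344, 0.3458, 0.1125]
tool_rot: [[-0.177, 0.984, -0.003], [0.984, 0.177, -0.003], [-0.002, -0.004, -1.0]]
ft_force: [0.2, 0.7, 0.2]
opening: 0.0919
gripper_force: 0.0
```

Request:
send_rows(increments=[0,0,0.3,0,0,0,100,0,0,0.445,0,0,0,100,0,0,0.445,0,0,0,100,0,0,0.445,0,0,0,100])

```text
time: 64.32
tool_pos: [0.5361, 0.3481, 0.0717]
tool_rot: [[-0.177, 0.984, 0.001], [0.984, 0.177, 0.001], [0.001, 0.002, -1.0]]
ft_force: [0.2, 0.2, 0.1]
opening: 0.092
gripper_force: 0.0
```

Request:
send_rows(increments=[0,0,0,0,0,0,60,0,0,0,0,0,0,50,0,0,0,0,0,0,40,0,0,0,0,0,0,40,0,0,0,0,0,0,40,0,0,0,0,0,0,40])

```text
time: 65.08
tool_pos: [0.5355, 0.3476, 0.0704]
tool_rot: [[-0.177, 0.984, 0.0], [0.984, 0.177, 0.0], [0.0, 0.0, -1.0]]
ft_force: [-0.0, -0.2, 1.1]
opening: 0.0554
gripper_force: 30.0
```

Run:
```python
from h import *
o=st();R=np.array(o["tool_rot"]);p=o["tool_pos"];D=np.array([.6133,-.3561,.0698])-[.5359,.3471,.07]
d=R.T@(p-np.array([.5359,.3471,.07]));t=R.T@D;t[1]-=d[1];print(d,t,p+R@t)
```

```text
t 65.08 p [0.5355 0.3476 0.0704] yaw_y 10.22 zax [ 2.e-04  1.e-04 -1.e+00] open 0.0554 g 30.0 F [-0.  -0.2  1.1] j7 -40.7
[ 0.00058366 -0.00029118 -0.00039308] [-7.05775306e-01 -4.83115694e-02  1.73602632e-04] [ 0.61319637 -0.35552562  0.0701931 ]
```

Request:
send_rows(increments=[0,0,-0.2,0,0,0,40,0,0,-0.6,0,0,0,40,0,0,-1,0,0,0,40])

```text
time: 65.45
tool_pos: [0.5352, 0.3476, 0.1724]
tool_rot: [[-0.178, 0.984, -0.0], [0.984, 0.178, 0.0], [0.0, -0.0, -1.0]]
ft_force: [0.2, 0.3, -2.2]
opening: 0.0554
gripper_force: 30.0
```

Request:
send_rows(increments=[0,0,-0.4,0,0,0,40,-0.1,0,-0.55,0,0,0,40,-0.4,-0.02,-0.55,0,0,0,40])

```text
time: 65.82
tool_pos: [0.5403, 0.3089, 0.2267]
tool_rot: [[-0.18, 0.984, 0.002], [0.984, 0.18, 0.002], [0.002, 0.002, -1.0]]
ft_force: [0.7, -0.2, -1.7]
opening: 0.0549
gripper_force: 30.0
```

Request:
send_rows(increments=[-0.5,-0.035,0,0,0,0,40,-1,-0.07,0,0,0,0,40])

```text
time: 66.08
tool_pos: [0.5509, 0.2057, 0.2246]
tool_rot: [[-0.178, 0.984, -0.001], [0.984, 0.178, -0.001], [-0.001, -0.001, -1.0]]
ft_force: [0.3, -0.4, -1.4]
opening: 0.0552
gripper_force: 30.0
```

Request:
send_rows(increments=[-0.5,-0.035,0,0,0,0,40,-1,-0.07,0,0,0,0,40])

```text
time: 66.32
tool_pos: [0.5616, 0.1058, 0.2247]
tool_rot: [[-0.177, 0.984, -0.001], [0.984, 0.177, -0.001], [-0.001, -0.001, -1.0]]
ft_force: [0.4, 0.3, -1.2]
opening: 0.0553
gripper_force: 30.0
```

Request:
send_rows(increments=[-0.5,-0.035,0,0,0,0,40,-1,-0.07,0,0,0,0,40])

```text
time: 66.58
tool_pos: [0.5723, 0.0063, 0.2247]
tool_rot: [[-0.177, 0.984, -0.001], [0.984, 0.177, -0.001], [-0.0, -0.001, -1.0]]
ft_force: [1.2, 0.2, -1.6]
opening: 0.0553
gripper_force: 30.0
```

Request:
send_rows(increments=[-0.5,-0.035,0,0,0,0,40,-1,-0.07,0,0,0,0,40])

```text
time: 66.82
tool_pos: [0.583, -0.0932, 0.2247]
tool_rot: [[-0.177, 0.984, -0.001], [0.984, 0.177, -0.0], [0.0, -0.001, -1.0]]
ft_force: [0.1, 0.1, -2.2]
opening: 0.0556
gripper_force: 30.0
```

Request:
send_rows(increments=[-0.5,-0.035,0,0,0,0,40,-1,-0.07,0,0,0,0,40])

```text
time: 67.08
tool_pos: [0.5938, -0.1927, 0.2247]
tool_rot: [[-0.177, 0.984, -0.001], [0.984, 0.177, 0.0], [0.0, -0.001, -1.0]]
ft_force: [0.6, 0.9, -2.1]
opening: 0.0552
gripper_force: 30.0
```

Request:
send_rows(increments=[-0.5,-0.035,0,0,0,0,40,-1,-0.07,0,0,0,0,40])

```text
time: 67.32
tool_pos: [0.6045, -0.2922, 0.2246]
tool_rot: [[-0.177, 0.984, -0.002], [0.984, 0.177, 0.0], [0.001, -0.002, -1.0]]
ft_force: [1.8, 0.7, -1.6]
opening: 0.0552
gripper_force: 30.0
```

Request:
send_rows(increments=[-0.4,-0.02,0,0,0,0,40,-0.658,-0.043,0,0,0,0,40,-0.658,-0.043,0,0,0,0,40,-0.658,-0.043,0,0,0,0,40,-0.658,-0.043,0.3,0,0,0,40,-0.658,-0.043,0.6,0,0,0,40,-0.658,-0.043,0.9,0,0,0,40,-0.658,-0.043,0.9,0,0,0,40,-0.658,-0.043,0.9,0,0,0,40])

```text
time: 68.45
tool_pos: [0.6139, -0.355, 0.1368]
tool_rot: [[-0.178, 0.984, 0.001], [0.984, 0.178, -0.0], [-0.001, 0.001, -1.0]]
ft_force: [-0.3, -0.3, -1.1]
opening: 0.0553
gripper_force: 30.0
```

Run:
```python
from h import *
o=st();R=np.array(o["tool_rot"]);print(R.T@(np.array([.6134,-.3555,.0702])-o["tool_pos"]))
```

```text
t 68.45 p [ 0.6139 -0.355   0.1368] yaw_y 10.28 zax [ 1.4e-03 -3.0e-04 -1.0e+00] open 0.0553 g 30.0 F [-0.3 -0.3 -1.1] j7 29.7
[-0.00032954 -0.00068471  0.0665654 ]
```

Request:
send_rows(increments=[-0.003,-0.003,0.25,0,0,0,40,-0.003,-0.003,0.45,0,0,0,40,-0.003,-0.003,0.57,0,0,0,40,-0.003,-0.003,0.62,0,0,0,40,-0.003,-0.003,0.64,0,0,0,40,-0.003,-0.003,0.65,0,0,0,40,-0.003,-0.003,0.65,0,0,0,40])

```text
time: 69.32
tool_pos: [0.6132, -0.3561, 0.0708]
tool_rot: [[-0.177, 0.984, 0.001], [0.984, 0.177, -0.0], [-0.0, 0.001, -1.0]]
ft_force: [-0.8, -0.9, -0.9]
opening: 0.0554
gripper_force: 30.0
```

Run:
```python
from h import *
o=st();R=np.array(o["tool_rot"]);print(R.T@(np.array([.6134,-.3555,.0702])-o["tool_pos"]))
```

```text
t 69.33 p [ 0.6132 -0.3561  0.0708] yaw_y 10.22 zax [ 6.e-04 -3.e-04 -1.e+00] open 0.0554 g 30.0 F [-0.8 -0.9 -0.9] j7 28.9
[0.00051381 0.00033026 0.00060884]
```

Within 1 mm. I settle it, release, lift clear and check everything.

Request:
send_rows(increments=[0.004,0.002,0.004,0,0,0,40,0.004,0.002,0.006,0,0,0,40,0.004,0.002,0.006,0,0,0,40])

```text
time: 69.7
tool_pos: [0.6132, -0.3558, 0.0704]
tool_rot: [[-0.177, 0.984, 0.001], [0.984, 0.177, -0.001], [-0.001, 0.001, -1.0]]
ft_force: [-1.0, -0.1, 4.2]
opening: 0.055
gripper_force: 30.0
```

Request:
send_rows(increments=[0,0,0,0,0,0,70,0,0,0,0,0,0,85,0,0,0,0,0,0,100,0,0,0,0,0,0,100,0,0,0,0,0,0,100])

```text
time: 70.32
tool_pos: [0.613, -0.3555, 0.0696]
tool_rot: [[-0.178, 0.984, -0.0], [0.984, 0.178, 0.0], [0.0, -0.0, -1.0]]
ft_force: [-0.4, 0.5, -1.4]
opening: 0.0913
gripper_force: 0.0
```

Request:
send_rows(increments=[0,0,-0.2,0,0,0,100,0,0,-0.6,0,0,0,100,0,0,-1,0,0,0,100])

```text
time: 70.7
tool_pos: [0.6132, -0.3555, 0.1724]
tool_rot: [[-0.178, 0.984, 0.001], [0.984, 0.178, -0.0], [-0.0, 0.001, -1.0]]
ft_force: [1.4, -1.3, 0.3]
opening: 0.0918
gripper_force: 0.0
```

Request:
send_rows(increments=[0,0,-0.4,0,0,0,100,0,0,-0.9,0,0,0,100,0,0,-0.9,0,0,0,100])

```text
time: 71.08
tool_pos: [0.6153, -0.3563, 0.2667]
tool_rot: [[-0.177, 0.984, 0.009], [0.984, 0.177, -0.004], [-0.006, 0.008, -1.0]]
ft_force: [-0.6, -0.3, -0.7]
opening: 0.0918
gripper_force: 0.0
```

Request:
send_rows(increments=[0,-0.4,-0.3,0,0,0,100,0,-0.8,-0.6,0,0,0,100,0,-1,-0.6,0,0,0,100,0,-1,-0.6,0,0,0,100,0,-1,-0.6,0,0,0,100])

```text
time: 71.7
tool_pos: [0.5152, -0.3726, 0.3195]
tool_rot: [[-0.178, 0.984, 0.0], [0.984, 0.178, 0.001], [0.001, 0.0, -1.0]]
ft_force: [0.1, 0.4, 0.4]
opening: 0.0921
gripper_force: 0.0
```

Run:
```python
from fit import *
o=st()
s={"wrist":look("wrist",[],"w9")}
fit("oiler",s,(.6134,-.356));fit("jar",s,(.536,-.298));fit("can",s,(.5936,-.219),yaw=.178)
t={"scene":look("scene",[],"s9")};fit("block",t,(.52,-.023),z=.008)
```

```text
t 71.7 p [ 0.5152 -0.3726  0.3195] yaw_y 10.27 zax [ 1.e-04  7.e-04 -1.e+00] open 0.0921 g 0.0 F [0.1 0.4 0.4] j7 37.1
oiler [ 0.6134 -0.3562] yaw 3.4 1-IoU [('w', np.float64(0.03))]
jar [ 0.5357 -0.2984] yaw 0.7 1-IoU [('w', np.float64(0.03))]
can [ 0.5934 -0.2195] yaw 7.9 1-IoU [('w', np.float64(0.04))]
block [ 0.5199 -0.0248] yaw 3.0 1-IoU [('s', np.float64(0.14))]
```

View pics/w9.png

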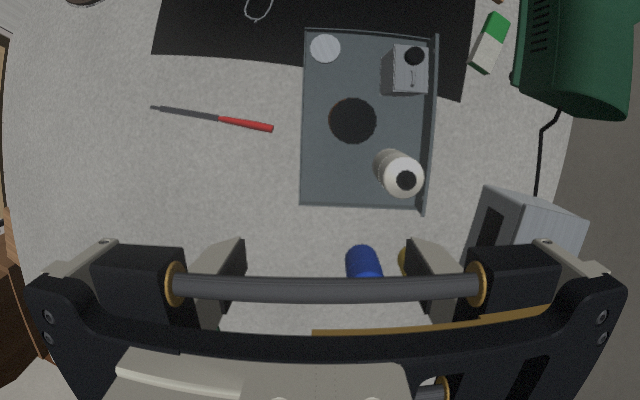

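View pics/s9.png

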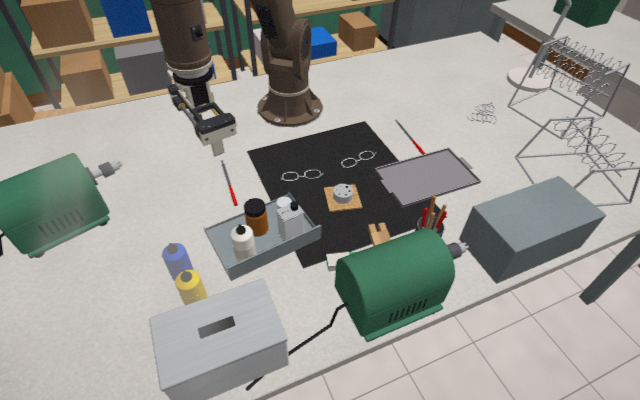

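All three containers are upright on their original spots. The block is on the pad at (343,193), the tray is empty, the spectacles are undisturbed and the gripper is clear.

```bash
python3 -c "
from cell import *
print(close_job())"
```

```text
the job is handed in; nothing more can be done
None
```

The job is done and handed in: the riveting block lies flat in the middle of the cork pad, the oil bottle, can and jar are back upright in the caddy within about 1 mm of where they started, and the spectacle fronts are undisturbed.

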